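Weight a price-sign stand and raise its mast

ROBOT

A 6-joint arm with a two-finger parallel gripper is mounted at the origin on the work surface. World frame = base frame: x ahead of the robot, y to its left, z up, the work surface at z = 0. Lengths are in mm, angles in rad, forces in N, time in s.
With the tool pointing down it reaches from about 400 to 925 mm from the base axis. Payload 12.5 kg.
Tool frame: the origin (TCP) lies between the finger pads; the fingertips stand 11 mm ahead of it and the grasp point (between the pads) lies 8 mm behind it; y points along the fingers, x is the direction in which the jaws open and shut, and the axes are right-handed (so a half turn about y gives the same grasp; the last joint's range is limited). The gripper opens to 95 mm and grips with 3 to 60 N. Pads are 20 mm wide; open, the fingers measure 119 mm over their backs; the gripper's body (75 mm by 180 mm) begins 59 mm behind the grasp point.
Start: joints at [-1.21, 0.491, 1.559, -0, 1.092, -0.106], TCP at [281.294, -558.142, 195.961] pointing down, gripper open.
Joint ranges: [-3.1, 3.1], [-0.84, 2.19], [0.05, 2.79], [-1.13, 4.28], [0.06, 2.93], [-2.69, 2.69]. Speed limits (rad/s): [2.22, 2.22, 2.79, 3.14, 3.14, 3.14].

INTERFACE

Orientations are given as [roll, pitch, yaw] about the fixed x, y, z axes, in that order (R = Rz(yaw) Ry(pitch) Rx(roll)).
In Python, from cell import env gives the robot as it stands.
- The arm moves only by the tool jog_arm, never from a script. Its argument "series" is a list of rows, each an object of numbers: "dx", "dy", "dz": the shift along the world's x, y, z in m; "rx", "ry", "rz": the turn, a rotation vector about the world's x, y, z in degrees; "gripper": the opening, from 0 (shut) to 1 (fully open). A call has 1 to 12 rows; each row shifts and turns the commanded pose from where the row before left it; what a row does not reach is not made up. A row lasts 1/10 s, in which the tool goes at most 50 mm and 8.59 degrees, less where a joint would pass 70% of its speed; a pose out of reach is approached as far as the arm can. A call is refused whole if a number of a shift passes 0.05 or a number of a turn 8.59, either way. A call with a gripper value outside its range is refused whole. The fingers move at their own pace and stop on an object; the grip force is fixed at half the most. Time passes only in rows, so rows that do not move let the fingers close. It gives the time, the measured TCP pose, the force and the opening at its end, in the units of the state.
- env.state(): the state, without advancing time (a new reading comes with each control period).
- env.read_camera(name): name is "scene" or "top"; returns the picture (384x512x3 uint8, red, green, blue); there is no depth.
- env.camera_info(name): a dict with "camera_matrix" (3x3 intrinsics, pixels), "R" (3x3) and "t" (3): a world point X has camera coordinates R X + t. Camera axes: x right, y down, z forward; pixel columns grow to the right and rows downward; lengths in mm; the calibration is good to about 2 mm. A picture is of the moment at which its call begins. camera_info takes no time and is no camera call.
- env.job_done(): hands the job in, once; it reports no verdict.
The state is a dict: "t": time; "joints": joint angles; "qvel": joint speeds; "tau": joint torques, N m; "eef_pos": TCP position; "tcp_rot": TCP orientation; "ft_force": force on the tool from outside, world axes, zero at the start; "moment": the same for the moment, N m; "opening": opening from 0.0 (shut) to 1.0 (fully open).
Only numpy, scipy, OpenCV 4.12 (cv2) and the standard library are available. Lean on these libraries where they do the work, as an engineer would, in place of code of your own. Each camera call takes 0.05 s, during which the arm holds its last target.

TASK

Get the price-sign stand ready: first tip all six pebbles from the terracotta cup into the tray at the stand's foot as ballast and set the empty cup back upright on the table. Then take the black grip on top of the mast so that its button is squeezed in, pull the mast up past the first stop to the second, last stop, and finish holding it there with the button still squeezed. Leave the other crockery and things on the table where they are.

Things in the scene. Friction and masses are not known exactly. Their poses are not given: they have to be found in the camera images.
- stand: Heavy fixed price-sign stand of dark steel. Its foot is an open ballast tray 150 mm along its x and 140 mm along its y, 50 mm high, walls and floor 5 mm thick; origin at the centre of the tray's underside, on the table. Its x axis points roughly away from the robot. The upright tube of the telescoping mast (28 mm thick, 130 mm tall, on a 70 mm square, 20 mm high block) stands beside the tray, 105 mm from the origin along the stand's +y.
- head: Black grip at the top of the mast: an upright block 30 mm along x, 28 mm along y, 50 mm high, same axes as the stand; origin at the centre of its underside, 140 mm above the table while the mast is down. Nothing stands above it. It rises with the mast. A white sign panel (90 mm wide, 60 to 116 mm above the table while down, 30 mm out on the stand's +x side) hangs below it.
- button_face (a point): Centre of the face of the round steel release button (20 mm across), on the grip's +x side (away from the robot), 27 mm above the grip's underside. The face stands 6 mm out of the grip when free, so grip and button measure 36 mm along x; it is flush when squeezed in. This point moves with the grip, not with the button.
- button (a joint): How far the release button is squeezed into the grip, along the stand's -x: 0 free, 0.006 m flush, 0.007 its limit; the mast is free from about 0.0035 on. The spring needs about 2 N to start and 5 N at flush.
- mast (a joint): How far the mast is drawn up: 0 fully down (start), 0.045 m first stop, 0.090 m second and last stop. A latch keeps it from rising at 0 and again at the first stop unless the button is in; with the button kept in it passes the first stop freely. Weight and return spring pull it down with about 5.5 N when down and 8 N when drawn out; let go, it drops back.
- cup: Plain straight terracotta cup without handle, 64 mm across outside, 57 mm inside, 85 mm high, inner floor 5 mm up; about 0.16 kg empty. Starts upright on the table with the six pebbles in it. Origin at the centre of its underside, z towards its mouth.
- pebble0: Smooth, slippery grey pebble, 24 x 20 x 20 mm, about 16 g; origin at its centre. One of six alike, at the start in the cup.
- pebble1: Smooth, slippery grey pebble, 24 x 20 x 20 mm, about 16 g; origin at its centre. One of six alike, at the start in the cup.
- pebble2: Smooth, slippery grey pebble, 24 x 20 x 20 mm, about 16 g; origin at its centre. One of six alike, at the start in the cup.
- pebble3: Smooth, slippery grey pebble, 24 x 20 x 20 mm, about 16 g; origin at its centre. One of six alike, at the start in the cup.
- pebble4: Smooth, slippery grey pebble, 24 x 20 x 20 mm, about 16 g; origin at its centre. One of six alike, at the start in the cup.
- pebble5: Smooth, slippery grey pebble, 24 x 20 x 20 mm, about 16 g; origin at its centre. One of six alike, at the start in the cup.
- bowl_stack: Bystander, to be left where it is: stack of white bowls, 110 mm wide, 88 mm high; origin at the centre of its underside.
- plate_stack: Bystander, to be left where it is: stack of blue plates, 170 mm wide, 48 mm high; origin at the centre of its underside.
- flask: Bystander, to be left where it is: white flask, 72 mm wide, 140 mm high; origin at the centre of its underside.
- tape_roll: Bystander, to be left where it is: roll of paper tape lying flat, 72 mm wide, 24 mm high; origin at the centre of its underside.
- rice_bowl: Bystander, to be left where it is: blue rice bowl, 110 mm wide, 50 mm high; origin at the centre of its underside.
- carton: Bystander, to be left where it is: small closed carton, 110 x 75 mm, 55 mm high; origin at the centre of its underside.
- teacup: Bystander, to be left where it is: small empty white teacup, 58 mm wide, 45 mm high; origin at the centre of its underside.
There are look-alikes about, which are no part of the job. There is more than one size of the cup; the one meant has the size given above.

How it is judged (in metres and radians):
On the way, in this order (a step that is already met when the one before it is completed fails the run):
1. all six pebbles lie in the stand's tray (x of pebble0 in the frame of stand between -0.072 and 0.072 m and y of pebble0 in the frame of stand between -0.067 and 0.067 m and z of each of pebble0, pebble1, pebble2, pebble3, pebble4, pebble5 in the frame of stand below 0.05 m and x of pebble1 in the frame of stand between -0.072 and 0.072 m and y of pebble1 in the frame of stand between -0.067 and 0.067 m and x of pebble2 in the frame of stand between -0.072 and 0.072 m and y of pebble2 in the frame of stand between -0.067 and 0.067 m and x of pebble3 in the frame of stand between -0.072 and 0.072 m and y of pebble3 in the frame of stand between -0.067 and 0.067 m and x of pebble4 in the frame of stand between -0.072 and 0.072 m and y of pebble4 in the frame of stand between -0.067 and 0.067 m and x of pebble5 in the frame of stand between -0.072 and 0.072 m and y of pebble5 in the frame of stand between -0.067 and 0.067 m), for 0.2 s.
2. the empty cup stands upright on the table, let go (angle between cup's own z axis and vertical below 0.1 rad and height (world z) of cup between -0.004 and 0.004 m and contact force between the fingers and cup below 0.1 N and linear speed of cup below 0.03 m/s), for 0.2 s.
3. the button is squeezed in while the mast is still down (value of joint button above 0.0035 m and value of joint mast below 0.01 m), for 0.1 s.
4. the mast is drawn up to the second stop, held by the grip (value of joint mast above 0.082 m and value of joint button above 0.0035 m and contact force between the fingers and head above 4 N), for 0.2 s.
At the end, for the whole second after the job is handed in: The mast is within 8 mm of its second stop (joint above 0.082 m) and still, the fingers press on the grip with more than 4 N and keep the button in (above 0.0035 m); all six pebbles lie inside the tray, below its rim; the cup stands on the table, upright within 0.1 rad, let go and still (all of step 1 and all of step 2 and all of step 4 and velocity of joint mast below 0.02 m/s); the arm keeps its last pose, push and grip.
It fails at once if one of the other things on the table is moved more than 30 mm (distance of any of bowl_stack, plate_stack, flask, tape_roll, rice_bowl, carton, teacup from where it was at the start of the episode above 0.03 m).
It also fails if it takes over 72 s, if anything falls off the work surface, if the arm or the gripper's body presses on something with over 40 N, if the wrist force passes 120 N, or if a joint passes its speed limit or range.

## Working session

There is one attempt and no reset: what is moved stays moved. The work goes in short steps, Python scripts to look and compute and a tool call to move; the robot and the scene stay as the last step left them, time stands still between calls to the robot, and variables do not carry over. Pictures are saved under pics/ and viewed, and the job is handed in when it is done.

Besides the shell and the picture viewer there is one more tool, called after ">>>" as name(argument=value, ...) on one line, values as JSON. jog_arm: Moves the arm, as the interface text tells. Its arguments: {"type":"object","properties":{"series":{"type":"array"}},"required":["series"]}

```bash
ls; mkdir -p pics; python3 - <<'E'
from cell import env
import cv2,numpy as np
np.set_printoptions(suppress=True,precision=4)
for n in("scene","top"):
    im=env.read_camera(n); cv2.imwrite(f"pics/{n}0.png",cv2.resize(im[:,:,::-1],None,fx=1.5,fy=1.5,interpolation=cv2.INTER_CUBIC))
    np.save(f"pics/{n}0.npy",im)
    i=env.camera_info(n);print(n,i)
print(env.state())
E
```

```text
pics
scene {'camera_matrix': array([[402.1719,   0.    , 262.7369],
       [  0.    , 402.1719, 192.014 ],
       [  0.    ,   0.    ,   1.    ]]), 'R': array([[ 0.8578,  0.5136,  0.0191],
       [ 0.3947, -0.6345, -0.6646],
       [-0.3292,  0.5776, -0.747 ]]), 't': array([-478.946 , -141.9596, 1574.137 ])}
top {'camera_matrix': array([[454.8727,   0.    , 253.3265],
       [  0.    , 454.8727, 192.1656],
       [  0.    ,   0.    ,   1.    ]]), 'R': array([[-0.0137, -0.9999, -0.0093],
       [-0.9846,  0.0151, -0.174 ],
       [ 0.1741,  0.0068, -0.9847]]), 't': array([  28.7615,  587.8145, 1764.9437])}
{'t': 0.1, 'joints': array([-1.2096,  0.4915,  1.5594, -0.    ,  1.0917, -0.1056]), 'qvel': array([ 0.0015, -0.0006,  0.0001,  0.0006, -0.0005,  0.0019]), 'tau': array([  0.0032, -61.3623, -25.8604,   0.0694,   0.047 ,  -0.0001]), 'eef_pos': array([ 281.2003, -557.9344,  195.4578]), 'tcp_rot': array([-1.5707,  0.0009, -1.104 ]), 'ft_force': array([ 0.2529,  0.4579, -0.0924]), 'moment': array([ 0.0341, -0.0584,  0.0463]), 'opening': 1.0008723497850263}
```

View pics/scene0.png

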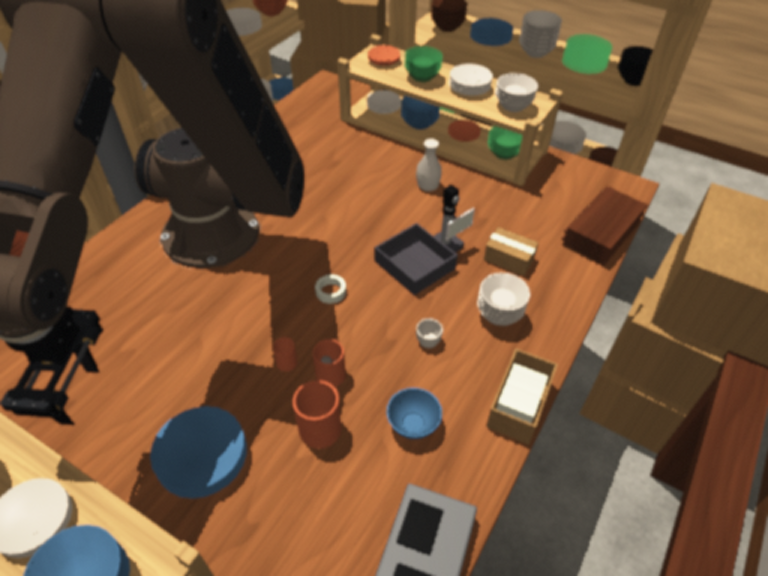

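View pics/top0.png

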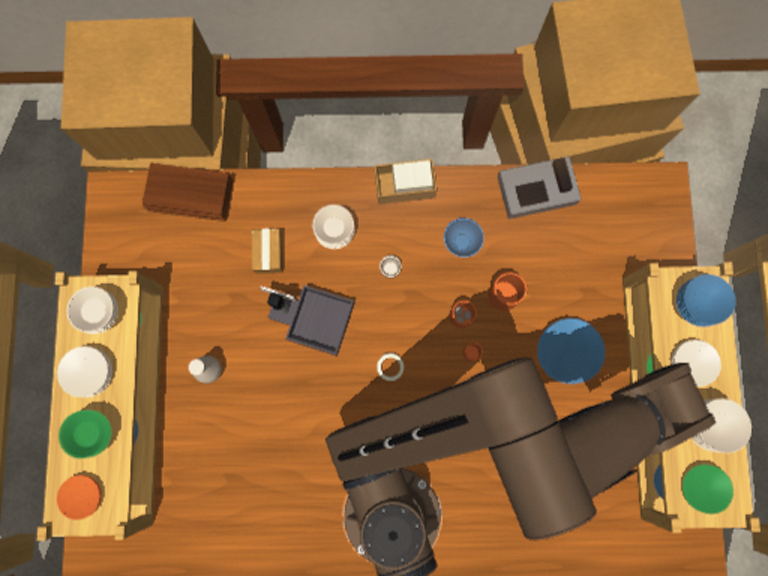

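Both pictures show three terracotta cups. In top-picture pixels (scaled 1.5x) they are: small (472,352), middle (462,313) with grey inside, large (509,289). The stand's tray is at (321,320) and its grip at (275,299). I'll check the middle cup in a close crop.

```bash
python3 - <<'E'
import cv2,numpy as np
a=np.load("pics/top0.npy")[180:250,285:365,::-1]; b=np.load("pics/scene0.npy")[215:305,175:265,::-1]
c=np.load("pics/top0.npy")[180:245,165:245,::-1]; d=np.load("pics/scene0.npy")[115:200,245:330,::-1]
f=lambda x:cv2.resize(x,(400,300),interpolation=cv2.INTER_CUBIC)
cv2.imwrite("pics/crop0.png",np.vstack([np.hstack([f(a),f(b)]),np.hstack([f(c),f(d)])]))
E
cat > h.py <<'E'
import numpy as np,cv2
from cell import env
np.set_printoptions(suppress=True,precision=4)
def ray(n,u,v):
    i=env.camera_info(n);R=i["R"];o=-R.T@i["t"];d=R.T@np.linalg.inv(i["camera_matrix"])@[u,v,1];return o,d
def at(n,u,v,z):
    o,d=ray(n,u,v);return o+d*(z-o[2])/d[2]
def proj(n,X):
    i=env.camera_info(n);p=i["camera_matrix"]@(i["R"]@np.array(X)+i["t"]);return p[:2]/p[2]
def tri(pt,ps):
    A=[];b=[]
    for n,p in(("top",pt),("scene",ps)):
        o,d=ray(n,*p);d/=np.linalg.norm(d);P=np.eye(3)-np.outer(d,d);A.append(P);b.append(P@o)
    return np.linalg.lstsq(np.vstack(A),np.hstack(b),rcond=None)[0]
E
```

```text
(no output)
```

View pics/crop0.png

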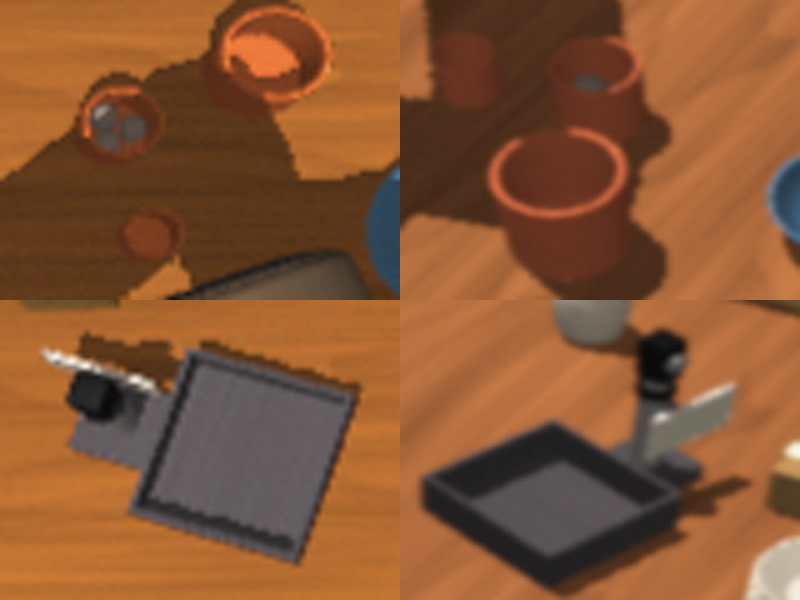

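```bash
cat >> h.py <<'E'
from scipy.optimize import least_squares
E
python3 - <<'E'
from h import *
print("cup rim", tri((309.4,208),(219.3,236.6)), at("top",309.4,208,85), at("scene",219.3,236.6,85))
# rim width
l=at("top",301.0,208,85);r=at("top",317.6,208,85);print("width",np.linalg.norm(l-r))
C=[(203.4,190.4),(236.6,200.2),(224.6,236.8),(191,226.2)]
P=np.array([at("top",*c,50) for c in C]);print(P, [np.linalg.norm(P[i]-P[i-1]) for i in range(4)])
S=[(245+(x-400)*85/400,115+(y-300)*85/300) for x,y in[(553,420),(682,492),(548,588),(422,482)]]
Q=np.array([at("scene",*c,50) for c in S]);print(Q,[np.linalg.norm(Q[i]-Q[i-1]) for i in range(4)])
for n,p,z in(("top",(184,200.8),190),):print("head",at(n,*p,z))
sh=(245+(660-400)*85/400,115+(342-300)*85/300);print("head scene",at("scene",*sh,190))
print(P.mean(0),Q.mean(0))
E
```

```text
cup rim [ 518.3615 -197.4601   76.9586] [ 516.3739 -197.2936   85.    ] [ 522.907  -201.0835   85.    ]
width 64.5142025659982
[[598.7078 220.0494  50.    ]
 [556.9651  87.3605  50.    ]
 [412.0122 135.6138  50.    ]
 [455.7251 268.3005  50.    ]] [np.float64(150.90468525227627), np.float64(139.099960621925), np.float64(152.77342932104094), np.float64(139.7016996678023)]
[[461.218  270.5898  50.    ]
 [600.6428 227.8435  50.    ]
 [577.2562  58.1543  50.    ]
 [421.599  133.2301  50.    ]] [np.float64(142.9592968365542), np.float64(145.83044748421463), np.float64(171.29314087724958), np.float64(172.81656570758526)]
head [535.3805 274.6637 190.    ]
head scene [542.8258 275.365  190.    ]
[505.8525 177.8311  50.    ] [515.179  172.4545  50.    ]
```

```bash
cat > ov.py <<'E'
from h import *
def stand(x,y,a,hz=140):
    ex=np.array([np.cos(a),np.sin(a),0]);ey=np.array([-np.sin(a),np.cos(a),0]);o=np.array([x,y,0])
    W=lambda p:o+ex*p[0]+ey*p[1]+np.array([0,0,p[2]])
    L=[]
    def box(cx,cy,sx,sy,z0,z1):
        c=[(cx+i*sx/2,cy+j*sy/2) for i,j in((-1,-1),(1,-1),(1,1),(-1,1))]
        for z in(z0,z1):
            for k in range(4):L.append((W((*c[k],z)),W((*c[(k+1)%4],z))))
        for k in range(4):L.append((W((*c[k],z0)),W((*c[k],z1))))
    box(0,0,150,140,0,50);box(0,105,30,28,hz,hz+50);return L,W
def cyl(x,y,r,z):
    t=np.linspace(0,2*np.pi,41);p=[np.array([x+r*np.cos(q),y+r*np.sin(q),z]) for q in t];return list(zip(p,p[1:]))
def draw(im,n,L,box,s=8,col=(0,255,0)):
    x0,y0,x1,y1=box;o=cv2.resize(im[y0:y1,x0:x1,::-1],None,fx=s,fy=s,interpolation=cv2.INTER_CUBIC)
    for a,b in L:
        p=[tuple(int(v) for v in ((proj(n,q)-[x0,y0]+.5)*s)) for q in(a,b)];cv2.line(o,p[0],p[1],col,1,cv2.LINE_AA)
    return o
E
python3 - <<'E'
from ov import *
L,_=stand(507,177.5,-0.323);L2=cyl(518,-198,32,85)+cyl(518,-198,32,0)
t=np.load("pics/top0.npy");s=np.load("pics/scene0.npy")
f=lambda x:cv2.resize(x,(400,300))
a=draw(t,"top",L,(170,180,250,240));b=draw(s,"scene",L,(240,115,320,200));c=draw(t,"top",L2,(290,185,340,225));d=draw(s,"scene",L2,(190,215,250,275))
cv2.imwrite("pics/ov0.png",np.vstack([np.hstack([f(a),f(b)]),np.hstack([f(c),f(d)])]))
E
```

```text
(no output)
```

View pics/ov0.png

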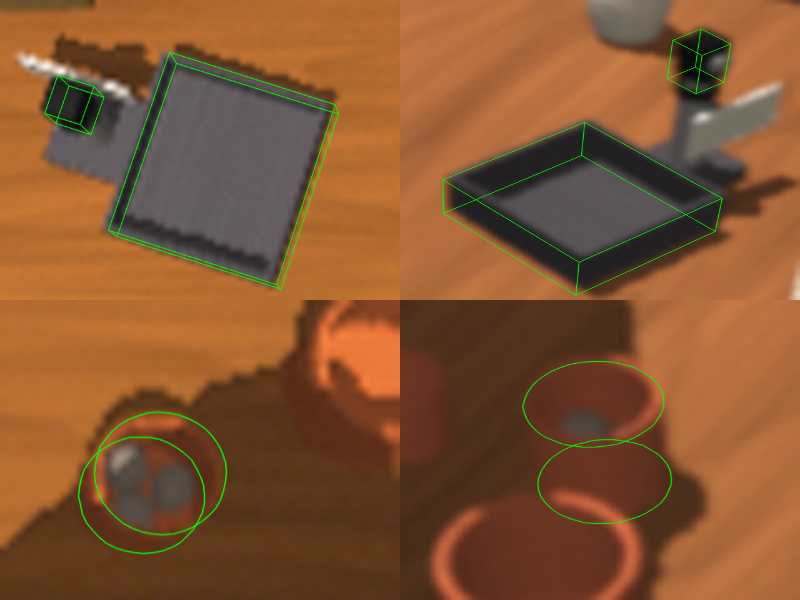

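Both overlays fit. The middle cup's rim measures about 64 mm across and it holds the grey pebbles, so it is the right one. Next I'll find its neighbours.

```bash
python3 - <<'E'
from h import *
for n,p,z in [("smallcup",(472,352),45),("bigcup",(509,289),100),("teacup",(390,266),45),("tape",(390,367),24),("plates",(571,350),48),("rice",(463,237),50),("bowls",(334,226),88),("carton",(267,249),55),("flask",(202,366),100)]:
    print(n,at("top",p[0]/1.5,p[1]/1.5,z).round())
E
```

```text
smallcup [ 416. -219.   45.]
bigcup [ 573. -314.  100.]
teacup [650.  -7.  45.]
tape [381.  -3.  24.]
plates [ 417. -478.   48.]
rice [ 725. -206.   50.]
bowls [751. 140.  88.]
carton [699. 323.  55.]
flask [386. 476. 100.]
```

>>> jog_arm(series=[{"dz":0.03,"dx":0.02,"dy":0.03},{"dz":0.03,"dx":0.02,"dy":0.03},{"dz":0.03,"dx":0.02,"dy":0.03}])

```text
$.series[0]: bad value
```

```bash
python3 - <<'E'
from h import *
s=env.state();print(s['joints'],s['eef_pos'],s['tcp_rot'])
E
```

```text
[-1.2096  0.4915  1.5594 -0.      1.0917 -0.1056] [ 281.2003 -557.9344  195.4578] [-1.5707  0.0009 -1.104 ]
```

>>> jog_arm(series=[{"dx":0.02,"dy":0.03,"dz":0.03,"rx":0,"ry":0,"rz":0,"gripper":1},{"dx":0.02,"dy":0.03,"dz":0.03,"rx":0,"ry":0,"rz":0,"gripper":1}])

```text
t: 0.3
eef_pos: [321.1, -497.4, 255.4]
tcp_rot: [-1.571, 0.003, -1.106]
ft_force: [0.6, -0.0, -0.2]
opening: 1.0
```

```bash
python3 - <<'E'
from h import *
s=env.state();print(s['t'],s['joints'],s['eef_pos'],s['tcp_rot'])
E
```

```text
0.3 [-1.1092  0.3914  1.5614  0.0001  1.1917 -0.0034] [ 321.0518 -497.3759  255.3829] [-1.5707  0.0029 -1.1058]
```

>>> jog_arm(series=[{"dx":0.02,"dy":0.035,"dz":0.005,"rx":0,"ry":0,"rz":-7,"gripper":1},{"dx":0.02,"dy":0.035,"dz":0.005,"rx":0,"ry":0,"rz":-7,"gripper":1},{"dx":0.02,"dy":0.035,"dz":0.005,"rx":0,"ry":0,"rz":-7,"gripper":1},{"dx":0.02,"dy":0.035,"dz":0.005,"rx":0,"ry":0,"rz":-7,"gripper":1},{"dx":0.02,"dy":0.035,"dz":0.005,"rx":0,"ry":0,"rz":-7,"gripper":1},{"dx":0.02,"dy":0.035,"dz":0.005,"rx":0,"ry":0,"rz":-7,"gripper":1},{"dx":0.02,"dy":0.035,"dz":0.005,"rx":0,"ry":0,"rz":-7,"gripper":1},{"dx":0.01,"dy":0.03,"dz":0.005,"rx":0,"ry":0,"rz":-6,"gripper":1}])

```text
t: 1.1
eef_pos: [472.2, -221.3, 295.9]
tcp_rot: [-1.571, 0.0, -2.068]
ft_force: [0.2, 0.1, -0.1]
opening: 0.998
```

```bash
cat > st.py <<'E'
from h import *
from scipy.spatial.transform import Rotation as Ro
s=env.state();R=Ro.from_euler('xyz',s['tcp_rot']).as_matrix()
print(s['t'],'q',s['joints'],'p',s['eef_pos'],'rpy',s['tcp_rot'],'op',s['opening'],'F',s['ft_force'])
print('jaw',R[:,0],'appr',R[:,1],'grasp',s['eef_pos']-8*R[:,1])
open('log.txt','a').write(repr([list(s['joints']),list(s['eef_pos']),R.tolist()])+"\n")
E
python3 st.py
```

```text
1.1 q [-0.565   0.2494  1.6645  0.0001  1.228   1.5031] p [ 472.1972 -221.2724  295.8897] rpy [-1.5712  0.0002 -2.0681] op 0.9977354869492814 F [ 0.1619  0.1389 -0.0595]
jaw [-0.4771 -0.8788 -0.0002] appr [-0.0002  0.0003 -1.    ] grasp [ 472.1991 -221.2748  303.8897]
```

>>> jog_arm(series=[{"dx":0,"dy":0,"dz":0,"rx":-3.8,"ry":-7,"rz":0,"gripper":1},{"dx":0,"dy":0,"dz":0,"rx":-3.8,"ry":-7,"rz":0,"gripper":1},{"dx":0,"dy":0,"dz":0,"rx":-3.8,"ry":-7,"rz":0,"gripper":1}])

```text
t: 1.4
eef_pos: [471.4, -222.8, 296.4]
tcp_rot: [-1.148, -0.002, -2.064]
ft_force: [0.8, -0.2, -0.2]
opening: 1.0
```

```bash
python3 st.py
```

```text
1.4 q [-0.5893  0.0807  1.9478  0.0588  0.6925  1.4367] p [ 471.4318 -222.7928  296.3673] rpy [-1.1478 -0.0022 -2.0637] op 0.999675370876456 F [ 0.8123 -0.1818 -0.2482]
jaw [-0.4732 -0.881   0.0022] appr [ 0.3607 -0.196  -0.9118] grasp [ 468.5462 -221.2245  303.6621]
```

>>> jog_arm(series=[{"dx":0,"dy":0,"dz":-0.02,"rx":-3.8,"ry":-7,"rz":0,"gripper":1},{"dx":0,"dy":0,"dz":-0.02,"rx":-3.8,"ry":-7,"rz":0,"gripper":1}])

```text
t: 1.6
eef_pos: [473.3, -221.3, 262.0]
tcp_rot: [-0.911, 0.003, -2.058]
ft_force: [1.6, 0.8, -0.2]
opening: 0.997
```

```bash
python3 st.py
```

```text
1.6 q [-0.606   0.0753  2.17    0.3056  0.2511  1.1821] p [ 473.258  -221.3314  261.9714] rpy [-0.9108  0.0028 -2.0582] op 0.9968895026859389 F [ 1.5589  0.8085 -0.1524]
jaw [-0.4683 -0.8836 -0.0028] appr [ 0.5428 -0.2852 -0.79  ] grasp [ 468.9156 -219.05    268.2912]
```

```bash
cat > kin.py <<'E'
import numpy as np
from scipy.spatial.transform import Rotation as Ro
rz=lambda a:Ro.from_euler('z',a).as_matrix(); ry=lambda a:Ro.from_euler('y',a).as_matrix()
def fk(q,p,C,s4=1,s6=1):
    h,a1,off,L1,e,L2,d,w=p
    A=rz(q[0]);B=A@ry(q[1]);D=B@ry(q[2]);E=D@rz(s4*q[3])@ry(q[4]);F=E@rz(s6*q[5])
    x=np.array([0,0,h])+A@[a1,off,0]+B@[0,0,L1]+D@[e,0,L2]+E@[w,0,d]
    return x,F@C
E
python3 - <<'E'
from kin import *
from scipy.optimize import least_squares
D=[eval(l) for l in open('log.txt')]
eul=lambda r:Ro.from_euler('xyz',r).as_matrix()
D.append([[-1.2096,.4915,1.5594,0,1.0917,-.1056],[281.2003,-557.9344,195.4578],eul([-1.5707,.0009,-1.104])])
D.append([[-1.1092,.3914,1.5614,.0001,1.1917,-.0034],[321.0518,-497.3759,255.3829],eul([-1.5707,.0029,-1.1058])])
for s4 in(1,-1):
  for s6 in(1,-1):
    # const C from first
    Cs=[fk(np.array(d[0]),np.zeros(8),np.eye(3),s4,s6)[1].T@np.array(d[2]) for d in D]
    C=Ro.from_matrix(Cs).mean().as_matrix();err=max(np.linalg.norm(c-C) for c in Cs)
    f=lambda p:np.concatenate([(fk(np.array(d[0]),p,C,s4,s6)[0]-d[1]) for d in D]+[(p-p0)*1e-3])
    p0=np.array([180,0,-66,500,0,450,250,0.])
    r=least_squares(f,p0);print(s4,s6,err,r.x.round(1),np.abs(r.fun).max())
    if err<.1: print(C.round(2)); np.save(f'C.npy',C);np.save('p.npy',r.x);print(r.fun.round(1))
E
```

```text
1 1 0.00011398566177138254 [1.964e+02 2.000e-01 6.590e+01 5.867e+02 4.300e+01 4.108e+02 2.904e+02
 0.000e+00] 0.13189842276362101
[[-1. -0.  0.]
 [ 0. -0.  1.]
 [-0.  1.  0.]]
[ 0.  -0.   0.  -0.   0.  -0.   0.  -0.   0.   0.   0.  -0.   0.  -0.
 -0.   0.   0.   0.1  0.1  0.  -0.   0.   0. ]
1 -1 2.6582824117397266 [1.964e+02 2.000e-01 6.590e+01 5.867e+02 4.300e+01 4.108e+02 2.904e+02
 0.000e+00] 0.13189842276362101
-1 1 0.6600501530409342 [  19.7  -64.8   70.6  445.  -144.   367.   173.4  -84.9] 10.3423065514055
-1 -1 2.826900951541383 [  19.7  -64.8   70.6  445.  -144.   367.   173.4  -84.9] 10.3423065514055
```

```bash
cat >> kin.py <<'E'
from scipy.optimize import least_squares
P=np.load('p.npy');C=np.load('C.npy')
lo=np.array([-3.1,-.84,.05,-1.13,.06,-2.69]);hi=np.array([3.1,2.19,2.79,4.28,2.93,2.69])
def ik(x,R,q0s):
    out=[]
    for q0 in q0s:
        f=lambda q:(lambda X,Rr:np.r_[(X-x)/100,(Ro.from_matrix(Rr.T@R)).as_rotvec()])(*fk(q,P,C))
        r=least_squares(f,np.clip(q0,lo+.01,hi-.01),bounds=(lo,hi),max_nfev=60)
        if np.abs(r.fun).max()<2e-3 and not any(np.abs(r.x-o).max()<.02 for o in out): out.append(r.x)
    return out
def orient(az,pitch,roll=0,sgn=1):
    "approach azimuth az, pitch below horizontal, jaw horizontal then rolled about approach"
    a=np.array([np.cos(az)*np.cos(pitch),np.sin(az)*np.cos(pitch),-np.sin(pitch)])
    j=sgn*np.array([-np.sin(az),np.cos(az),0]); R=np.c_[j,a,np.cross(j,a)]
    return Ro.from_rotvec(a*roll).as_matrix()@R
E
python3 - <<'E'
from kin import *
np.set_printoptions(suppress=True,precision=2)
rg=np.random.default_rng(0)
starts=[np.array([a,b,c,d,e,f]) for a in(-.5,.0) for b,c in((.3,1.9),(.9,1.5)) for d in(0.1,1.5,3) for e in(.4,1.2) for f in(-1.5,1.5)]
for deg in (0,15,30,45):
  for az in (-90,-60,-30,0,20):
    for sg in(1,-1):
      R=orient(np.radians(az),np.radians(deg),0,sg);x=np.array([520,-198,55])+8*R[:,1]
      for q in ik(x,R,starts): 
        w=x-290*R[:,1]
        print('pitch',deg,'az',az,sg,q,'wz',w[2].round())
E
```

```text
pitch 0 az -60 1 [-0.05  1.15  2.28  4.16  1.73  1.82] wz 55.0
pitch 0 az -60 -1 [-0.05  1.15  2.28  4.16  1.73 -1.32] wz 55.0
pitch 0 az -30 1 [-0.44  1.32  2.52  3.25  2.26  1.64] wz 55.0
pitch 0 az -30 -1 [-0.44  1.32  2.52  3.25  2.26 -1.5 ] wz 55.0
pitch 0 az 0 1 [-0.91  1.25  2.45  2.15  1.9   1.11] wz 55.0
pitch 0 az 0 -1 [-0.91  1.25  2.45  2.15  1.9  -2.03] wz 55.0
pitch 0 az 20 1 [-1.03  1.14  2.27  1.76  1.62  1.31] wz 55.0
pitch 0 az 20 -1 [-1.03  1.14  2.27  1.76  1.62 -1.83] wz 55.0
pitch 15 az -60 1 [-0.07  0.97  2.32  4.09  1.4   1.7 ] wz 128.0
pitch 15 az -60 -1 [-0.07  0.97  2.32  4.09  1.4  -1.44] wz 128.0
pitch 15 az -30 1 [-0.44  1.1   2.56  3.22  1.82  1.61] wz 128.0
pitch 15 az -30 -1 [-0.44  1.1   2.56  3.22  1.82 -1.53] wz 128.0
pitch 15 az 0 1 [-0.88  1.05  2.49  2.3   1.57  1.27] wz 128.0
pitch 15 az 0 -1 [-0.88  1.05  2.49  2.3   1.57 -1.87] wz 128.0
pitch 15 az 20 1 [-1.    0.97  2.3   1.82  1.34  1.44] wz 128.0
pitch 15 az 20 -1 [-1.    0.97  2.3   1.82  1.34 -1.7 ] wz 128.0
pitch 30 az -60 1 [-0.13  0.79  2.31  4.08  1.02  1.53] wz 196.0
pitch 30 az -60
[... 255 characters left out ...]
z 0 -1 [-0.82  0.82  2.45  2.37  1.14 -1.67] wz 196.0
pitch 30 az 20 1 [-0.93  0.79  2.29  1.82  1.03  1.64] wz 196.0
pitch 30 az 20 -1 [-0.93  0.79  2.29  1.82  1.03 -1.5 ] wz 196.0
pitch 45 az -60 1 [-0.22  0.65  2.24  4.21  0.64  1.26] wz 254.0
pitch 45 az -60 -1 [-0.22  0.65  2.24  4.21  0.64 -1.88] wz 254.0
pitch 45 az -30 1 [-0.46  0.64  2.39  3.21  0.67  1.56] wz 254.0
pitch 45 az -30 -1 [-0.46  0.64  2.39  3.21  0.67 -1.58] wz 254.0
pitch 45 az 0 1 [-0.73  0.64  2.35  2.29  0.68  1.73] wz 254.0
pitch 45 az 0 -1 [-0.73  0.64  2.35  2.29  0.68 -1.41] wz 254.0
pitch 45 az 20 1 [-0.83  0.65  2.23  1.69  0.72  1.94] wz 254.0
pitch 45 az 20 -1 [-0.83  0.65  2.23  1.69  0.72 -1.2 ] wz 254.0
```

```bash
cat > plan.py <<'E'
from kin import *
import json
np.set_printoptions(suppress=True,precision=2)
lim=np.array([2.22,2.22,2.79,3.14,3.14,3.14])*.7
def rows(x0,R0,x1,R1,n,g):
    rv=np.degrees(Ro.from_matrix(R1@R0.T).as_rotvec())/n; dx=(x1-x0)/1000/n
    return [dict(dx=round(dx[0],4),dy=round(dx[1],4),dz=round(dx[2],4),rx=round(rv[0],2),ry=round(rv[1],2),rz=round(rv[2],2),gripper=g)]*n
def sim(q,x,R,rs,verb=True):
    for r in rs:
        x=x+1000*np.array([r['dx'],r['dy'],r['dz']]);R=Ro.from_rotvec(np.radians([r['rx'],r['ry'],r['rz']])).as_matrix()@R
        s=ik(x,R,[q]); 
        if not s: print('IK FAIL',x,q); return q,x,R
        d=np.abs(s[0]-q)/.1/lim; 
        if verb: print(s[0],'x',x.round(),'speed',d.max().round(2),'j',d.argmax()+1)
        q=s[0]
    return q,x,R
def gp(az,pitch,g,roll=0,sgn=-1):
    R=orient(np.radians(az),np.radians(pitch),np.radians(roll),sgn);return np.array(g,float)+8*R[:,1],R
def show(rs):
    print(json.dumps(rs[0]),'x',len(rs))
def cur():
    from cell import env
    s=env.state();return np.array(s['joints']),np.array(s['eef_pos']),Ro.from_euler('xyz',s['tcp_rot']).as_matrix()
E
python3 - <<'E'
from plan import *
q,x,R=cur()
for (az,p,g,n) in [(-8,38,(455,-190,250),4),(-8,32,(440,-190,200),5),(-20,38,(430,-165,140),8)]:
    x1,R1=gp(az,p,g);rs=rows(x,R,x1,R1,n,1);show(rs);q,x,R=sim(q,x,R,rs)
E
```

```text
{"dx": -0.003, "dy": 0.0076, "dz": -0.0042, "rx": -1.14, "ry": -3.38, "rz": 4.95, "gripper": 1} x 4
[-0.65  0.07  2.23  0.91  0.22  0.49] x [ 470. -214.  258.] speed 3.17 j 6
[-0.71  0.07  2.29  1.44  0.29 -0.14] x [ 467. -206.  254.] speed 2.87 j 6
[-0.77  0.09  2.34  1.7   0.4  -0.51] x [ 464. -199.  249.] speed 1.68 j 6
[-0.83  0.11  2.39  1.81  0.54 -0.75] x [ 461. -191.  245.] speed 1.06 j 6
{"dx": -0.0029, "dy": -0.0, "dz": -0.0099, "rx": -0.17, "ry": -1.19, "rz": 0.0, "gripper": 1} x 5
[-0.85  0.14  2.43  1.91  0.59 -0.88] x [ 458. -191.  235.] speed 0.6 j 6
[-0.86  0.17  2.46  2.    0.64 -1.  ] x [ 455. -191.  225.] speed 0.55 j 6
[-0.88  0.21  2.49  2.08  0.69 -1.11] x [ 453. -191.  215.] speed 0.5 j 6
[-0.9   0.26  2.53  2.15  0.76 -1.21] x [ 450. -191.  206.] speed 0.47 j 6
[-0.92  0.3   2.56  2.2   0.83 -1.31] x [ 447. -191.  196.] speed 0.43 j 6
{"dx": -0.0014, "dy": 0.003, "dz": -0.0076, "rx": 0.18, "ry": 0.73, "rz": -1.5, "gripper": 1} x 8
[-0.89  0.32  2.57  2.28  0.82 -1.35] x [ 445. -188.  188.] speed 0.34 j 4
[-0.86  0.33  2.59  2.36  0.82 -1.38] x [ 444. -185.  180.] speed 0.35 j 4
[-0.83  0.35  2.6   2.43  0.82 -1.42] x [ 443. -182.  173.] speed 0.36 j 4
[-0.8   0.37  2.61  2.51  0.83 -1.45] x [ 441. -179.  165.] speed 0.36 j 4
[-0.77  0.39  2.63  2.59  0.83 -1.48] x [ 440. -176.  158.] speed 0.36 j 4
[-0.73  0.4   2.64  2.67  0.84 -1.51] x [ 438. -173.  150.] speed 0.35 j 4
[-0.7   0.43  2.64  2.74  0.85 -1.54] x [ 437. -170.  142.] speed 0.34 j 4
[-0.66  0.45  2.65  2.82  0.87 -1.55] x [ 436. -167.  135.] speed 0.33 j 4
```

>>> jog_arm(series=[{"dx":-0.001,"dy":0.0025,"dz":-0.0015,"rx":-0.4,"ry":-1.1,"rz":1.6,"gripper":1},{"dx":-0.001,"dy":0.0025,"dz":-0.0015,"rx":-0.4,"ry":-1.1,"rz":1.6,"gripper":1},{"dx":-0.001,"dy":0.0025,"dz":-0.0015,"rx":-0.4,"ry":-1.1,"rz":1.6,"gripper":1},{"dx":-0.001,"dy":0.0025,"dz":-0.0015,"rx":-0.4,"ry":-1.1,"rz":1.6,"gripper":1},{"dx":-0.001,"dy":0.0025,"dz":-0.0015,"rx":-0.4,"ry":-1.1,"rz":1.6,"gripper":1},{"dx":-0.001,"dy":0.0025,"dz":-0.0015,"rx":-0.4,"ry":-1.1,"rz":1.6,"gripper":1},{"dx":-0.001,"dy":0.0025,"dz":-0.0015,"rx":-0.4,"ry":-1.1,"rz":1.6,"gripper":1},{"dx":-0.001,"dy":0.0025,"dz":-0.0015,"rx":-0.4,"ry":-1.1,"rz":1.6,"gripper":1},{"dx":-0.001,"dy":0.0025,"dz":-0.0015,"rx":-0.4,"ry":-1.1,"rz":1.6,"gripper":1},{"dx":-0.001,"dy":0.0025,"dz":-0.0015,"rx":-0.4,"ry":-1.1,"rz":1.6,"gripper":1},{"dx":-0.001,"dy":0.0025,"dz":-0.0015,"rx":-0.4,"ry":-1.1,"rz":1.6,"gripper":1},{"dx":-0.001,"dy":0.0025,"dz":-0.0015,"rx":-0.4,"ry":-1.1,"rz":1.6,"gripper":1}])

```text
t: 2.8
eef_pos: [462.1, -191.3, 243.4]
tcp_rot: [-0.676, -0.002, -1.723]
ft_force: [0.4, -0.2, 0.2]
opening: 1.0
```

```bash
python3 st.py;  python3 - <<'E'
from plan import *
q,x,R=cur()
for (az,p,g,n) in [(-15,36,(430,-165,170),9),(-20,39,(453,-174,95),6)]:
    x1,R1=gp(az,p,g);rs=rows(x,R,x1,R1,n,1);show(rs);q,x,R=sim(q,x,R,rs)
E
```

```text
2.8 q [-0.815   0.1112  2.3866  1.8096  0.5155 -0.7286] p [ 462.0986 -191.3445  243.4245] rpy [-0.6763 -0.002  -1.723 ] op 1.0000661253040548 F [ 0.3753 -0.2219  0.2139]
jaw [-0.1516 -0.9884  0.002 ] appr [ 0.7707 -0.1195 -0.6259] grasp [ 455.933  -190.3886  248.4317]
{"dx": -0.0029, "dy": 0.0027, "dz": -0.0087, "rx": -0.05, "ry": -0.3, "rz": -0.7, "gripper": 1} x 9
[-0.81  0.13  2.41  1.91  0.52 -0.82] x [ 459. -189.  235.] speed 0.45 j 4
[-0.8   0.15  2.44  2.01  0.53 -0.92] x [ 456. -186.  226.] speed 0.45 j 4
[-0.8   0.17  2.47  2.11  0.55 -1.01] x [ 453. -183.  217.] speed 0.44 j 4
[-0.79  0.19  2.49  2.2   0.58 -1.1 ] x [ 450. -181.  209.] speed 0.43 j 4
[-0.79  0.21  2.52  2.29  0.61 -1.19] x [ 448. -178.  200.] speed 0.4 j 4
[-0.78  0.24  2.55  2.37  0.65 -1.27] x [ 445. -175.  191.] speed 0.38 j 4
[-0.77  0.27  2.58  2.45  0.69 -1.34] x [ 442. -172.  183.] speed 0.35 j 4
[-0.76  0.31  2.6   2.52  0.74 -1.4 ] x [ 439. -170.  174.] speed 0.32 j 4
[-0.75  0.35  2.63  2.58  0.8  -1.46] x [ 436. -167.  165.] speed 0.29 j 4
{"dx": 0.0038, "dy": -0.0015, "dz": -0.0125, "rx": 0.15, "ry": 0.47, "rz": -0.83, "gripper": 1} x 6
[-0.73  0.39  2.63  2.64  0.83 -1.5 ] x [ 440. -169.  153.] speed 0.3 j 2
[-0.71  0.44  2.63  2.7   0.86 -1.53] x [ 444. -170.  140.] speed 0.29 j 2
[-0.69  0.48  2.63  2.75  0.89 -1.56] x [ 447. -172.  128.] speed 0.28 j 2
[-0.67  0.53  2.63  2.8   0.92 -1.58] x [ 451. -173.  115.] speed 0.28 j 2
[-0.65  0.57  2.63  2.84  0.95 -1.59] x [ 455. -175.  103.] speed 0.27 j 2
[-0.63  0.61  2.62  2.88  0.97 -1.6 ] x [ 459. -176.   90.] speed 0.26 j 2
```

>>> jog_arm(series=[{"dx":-0.005,"dy":0.005,"dz":-0.0155,"rx":-0.1,"ry":-0.5,"rz":-1.3,"gripper":1},{"dx":-0.005,"dy":0.005,"dz":-0.0155,"rx":-0.1,"ry":-0.5,"rz":-1.3,"gripper":1},{"dx":-0.005,"dy":0.005,"dz":-0.0155,"rx":-0.1,"ry":-0.5,"rz":-1.3,"gripper":1},{"dx":-0.005,"dy":0.005,"dz":-0.0155,"rx":-0.1,"ry":-0.5,"rz":-1.3,"gripper":1},{"dx":-0.005,"dy":0.005,"dz":-0.0155,"rx":-0.1,"ry":-0.5,"rz":-1.3,"gripper":1},{"dx":0.005,"dy":-0.0015,"dz":-0.013,"rx":0.2,"ry":0.6,"rz":-1.2,"gripper":1},{"dx":0.005,"dy":-0.0015,"dz":-0.013,"rx":0.2,"ry":0.6,"rz":-1.2,"gripper":1},{"dx":0.005,"dy":-0.0015,"dz":-0.013,"rx":0.2,"ry":0.6,"rz":-1.2,"gripper":1},{"dx":0.005,"dy":-0.0015,"dz":-0.013,"rx":0.2,"ry":0.6,"rz":-1.2,"gripper":1}])

```text
t: 3.7
eef_pos: [457.4, -172.6, 113.2]
tcp_rot: [-0.678, -0.001, -1.922]
ft_force: [0.8, 0.2, -0.1]
opening: 0.999
```

```bash
python3 st.py;  python3 - <<'E'
from plan import *
from ov import *
q,x,R=cur()
for (az,p,g,n) in [(-20,39,(519,-198,58),6)]:
    x1,R1=gp(az,p,g);rs=rows(x,R,x1,R1,n,1);show(rs);sim(q,x,R,rs)
t=env.read_camera("top");s=env.read_camera("scene")
L=cyl(519,-198,32,85)+cyl(519,-198,32,0)+[(x,x-150*R[:,1])]
L+=[(x-8*R[:,1]+47*k*R[:,0]-40*R[:,1],x+47*k*R[:,0]+11*R[:,1]) for k in(-1,1)]
f=lambda x:cv2.resize(x,(400,400))
cv2.imwrite("pics/pre.png",np.hstack([f(draw(t,"top",L,(275,180,345,250))),f(draw(s,"scene",L,(180,200,250,270)))]))
cv2.imwrite("pics/pre_s.png",cv2.resize(s[:,:,::-1],None,fx=1.5,fy=1.5))
E
```

```text
3.7 q [-0.6221  0.5158  2.6068  2.8673  0.8749 -1.5651] p [ 457.4004 -172.5789  113.2461] rpy [-0.6777 -0.0007 -1.9222] op 0.9989091047051601 F [ 0.7806  0.1613 -0.0644]
jaw [-0.3442 -0.9389  0.0007] appr [ 0.7313 -0.2686 -0.627 ] grasp [ 451.5502 -170.4302  118.2618]
{"dx": 0.0112, "dy": -0.0046, "dz": -0.01, "rx": 0.02, "ry": 0.02, "rz": 0.02, "gripper": 1} x 6
[-0.6119  0.5507  2.5848  2.8799  0.8868 -1.5694] x [ 469. -177.  103.] speed 0.22 j 2
[-0.6027  0.5833  2.5609  2.8904  0.8948 -1.572 ] x [ 480. -182.   93.] speed 0.21 j 2
[-0.5942  0.614   2.536   2.8994  0.9    -1.5735] x [ 491. -186.   83.] speed 0.2 j 2
[-0.5864  0.6432  2.5102  2.9072  0.9028 -1.5741] x [ 502. -191.   73.] speed 0.19 j 2
[-0.5793  0.6709  2.4835  2.914   0.9034 -1.574 ] x [ 513. -196.   63.] speed 0.18 j 2
[-0.5726  0.6975  2.456   2.92    0.9021 -1.5734] x [ 525. -200.   53.] speed 0.17 j 2
```

View pics/pre.png

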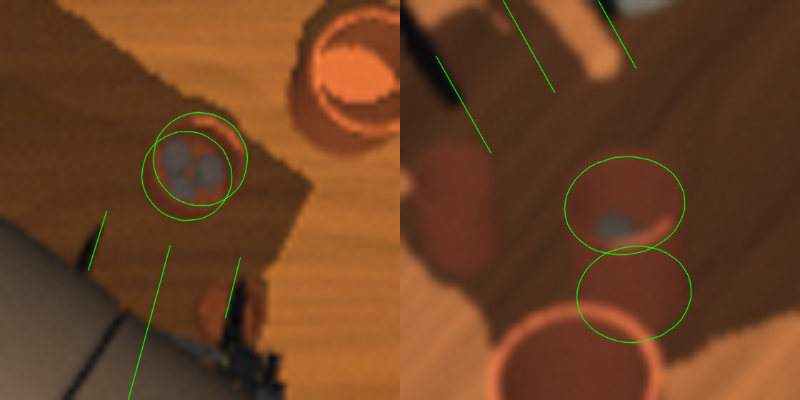

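View pics/pre_s.png

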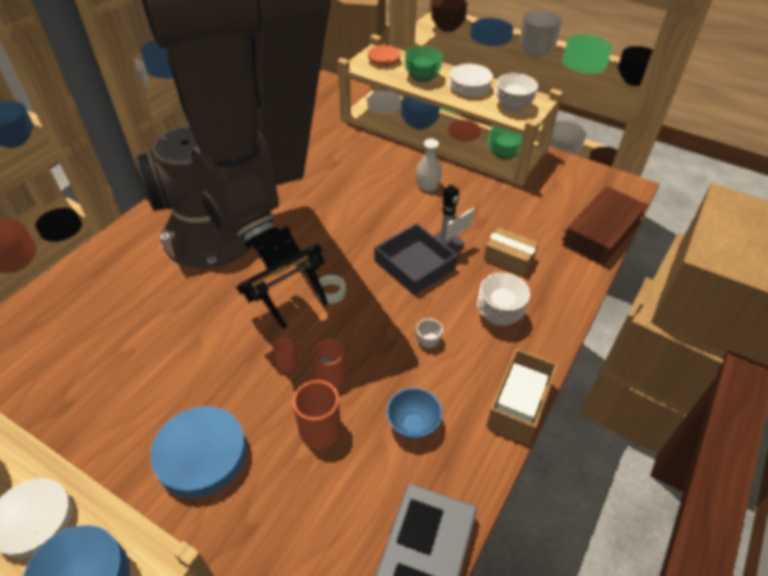

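>>> jog_arm(series=[{"dx":0.012,"dy":-0.0048,"dz":-0.0107,"rx":0,"ry":0,"rz":0,"gripper":1},{"dx":0.012,"dy":-0.0048,"dz":-0.0107,"rx":0,"ry":0,"rz":0,"gripper":1},{"dx":0.012,"dy":-0.0048,"dz":-0.0107,"rx":0,"ry":0,"rz":0,"gripper":1},{"dx":0.012,"dy":-0.0048,"dz":-0.0107,"rx":0,"ry":0,"rz":0,"gripper":1},{"dx":0.012,"dy":-0.0048,"dz":-0.0107,"rx":0,"ry":0,"rz":0,"gripper":1},{"dx":0.012,"dy":-0.0048,"dz":-0.0107,"rx":0,"ry":0,"rz":0,"gripper":1}])

```text
t: 4.4
eef_pos: [529.9, -201.7, 49.6]
tcp_rot: [-0.676, -0.0, -1.921]
ft_force: [0.2, -0.4, -0.1]
opening: 0.997
```

```bash
python3 st.py;  python3 - <<'E'
from ov import *
t=env.read_camera("top");s=env.read_camera("scene")
f=lambda x:cv2.resize(x,(400,400))
cv2.imwrite("pics/g1.png",np.hstack([f(draw(t,"top",[],(275,180,345,250))),f(draw(s,"scene",[],(180,200,250,270)))]))
E
```

```text
4.4 q [-0.5672  0.7095  2.4448  2.9273  0.907  -1.5749] p [ 529.8672 -201.7036   49.5946] rpy [-0.6763 -0.0005 -1.9211] op 0.9970752159464651 F [ 0.2267 -0.4411 -0.145 ]
jaw [-0.3432 -0.9393  0.0005] appr [ 0.7324 -0.2679 -0.6259] grasp [ 524.0079 -199.56     54.602 ]
```

View pics/g1.png

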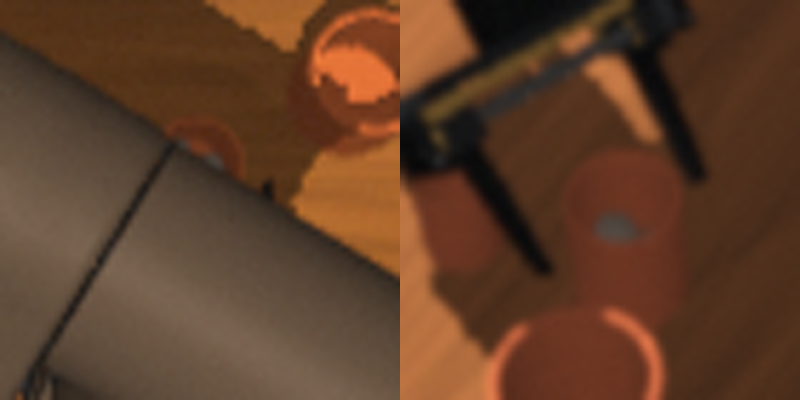

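The fingers straddle the cup, with tips at crop (545,270) and (700,180) and the cup at (627,235) between them. Closing now.

>>> jog_arm(series=[{"dx":0,"dy":0,"dz":0,"rx":0,"ry":0,"rz":0,"gripper":0.5},{"dx":0,"dy":0,"dz":0,"rx":0,"ry":0,"rz":0,"gripper":0.3},{"dx":0,"dy":0,"dz":0,"rx":0,"ry":0,"rz":0,"gripper":0},{"dx":0,"dy":0,"dz":0,"rx":0,"ry":0,"rz":0,"gripper":0},{"dx":0,"dy":0,"dz":0,"rx":0,"ry":0,"rz":0,"gripper":0},{"dx":0,"dy":0,"dz":0,"rx":0,"ry":0,"rz":0,"gripper":0}])

```text
t: 5.1
eef_pos: [529.3, -201.3, 50.1]
tcp_rot: [-0.676, -0.001, -1.921]
ft_force: [-0.1, 0.7, 3.5]
opening: 0.658
```

```bash
python3 st.py;  python3 - <<'E'
from ov import *
s=env.read_camera("scene")
cv2.imwrite("pics/g2.png",draw(s,"scene",[],(180,200,250,270)))
E
```

```text
5.1 q [-0.5671  0.7084  2.4466  2.9278  0.9078 -1.5752] p [ 529.2604 -201.319    50.1253] rpy [-0.6761 -0.0006 -1.9213] op 0.6579006742231229 F [-0.0658  0.7039  3.4715]
jaw [-0.3434 -0.9392  0.0006] appr [ 0.7325 -0.2682 -0.6257] grasp [ 523.4006 -199.1733   55.1312]
```

View pics/g2.png

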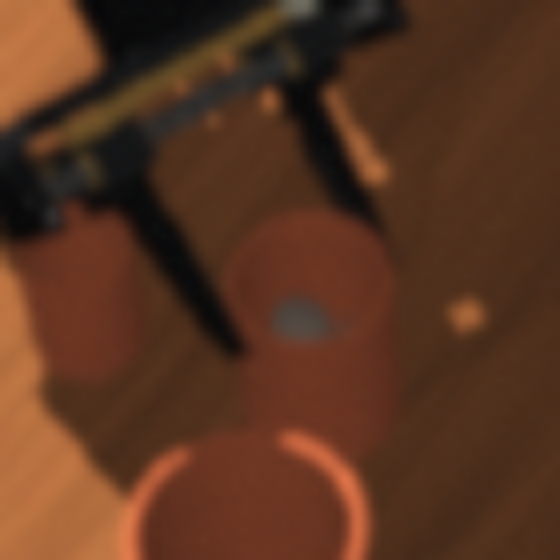

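```bash
cat > pour.py <<'E'
from plan import *
O=np.array([507,177.5,0]);az=-18.5;a=np.radians(az);ex=np.array([np.cos(a),np.sin(a),0]);ey=np.array([-np.sin(a),np.cos(a),0])
S=lambda x,y,z:O+ex*x+ey*y+np.array([0,0,z])
E
python3 - <<'E'
from pour import *
q,x,R=cur()
W=[('lift',(-20,39),(500,-190,230),0,6),('carry',(-19,39),tuple(S(10,-10,230)),50,10),('roll',(az,39),tuple(S(38,-8,160)),125,11),('lower',(az,39),tuple(S(38,-8,117)),178,8),('pitch',(az,10),tuple(S(38,-8,117)),178,8)]
for nm,(z,p),g,r,n in W:
    x1,R1=gp(z,p,g,r);rs=rows(x,R,x1,R1,n,0);print(nm);show(rs);q,x,R=sim(q,x,R,rs,True);x,R=x1,R1
E
```

```text
lift
{"dx": -0.0039, "dy": 0.0015, "dz": 0.0291, "rx": 0.02, "ry": 0.04, "rz": 0.01, "gripper": 0} x 6
[-0.57  0.62  2.45  2.91  0.82 -1.55] x [ 525. -200.   79.] speed 0.57 j 2
[-0.57  0.53  2.44  2.88  0.73 -1.51] x [ 521. -198.  108.] speed 0.57 j 2
[-0.57  0.44  2.43  2.84  0.63 -1.47] x [ 518. -197.  137.] speed 0.57 j 2
[-0.58  0.36  2.41  2.78  0.53 -1.4 ] x [ 514. -195.  166.] speed 0.56 j 2
[-0.58  0.27  2.38  2.7   0.43 -1.31] x [ 510. -194.  196.] speed 0.53 j 2
[-0.58  0.2   2.35  2.56  0.33 -1.16] x [ 506. -192.  225.] speed 0.66 j 6
carry
{"dx": 0.0013, "dy": 0.0355, "dz": 0.0, "rx": 3.66, "ry": -1.3, "rz": -3.05, "gripper": 0} x 10
[-0.48  0.18  2.37  2.8   0.31 -1.24] x [ 507. -157.  225.] speed 1.09 j 4
[-0.37  0.17  2.38  3.07  0.31 -1.35] x [ 508. -121.  225.] speed 1.25 j 4
[-0.26  0.17  2.39  3.37  0.31 -1.47] x [510. -86. 225.] speed 1.33 j 4
[-0.14  0.17  2.38  3.65  0.33 -1.57] x [511. -50. 225.] speed 1.28 j 4
[-0.02  0.18  2.37  3.89  0.37 -1.65] x [512. -15. 225.] speed 1.13 j 4
[ 0.1   0.19  2.35  4.1   0.41 -1.68] x [514.  21. 225.] speed 0.95 j 4
[ 0.21 
[... 411 characters left out ...]
 FAIL [546.39 155.88 149.57] [ 0.21  0.21  2.32  4.28  0.46 -1.69]
pitch
{"dx": 0.0002, "dy": -0.0001, "dz": 0.0005, "rx": -1.15, "ry": -3.44, "rz": 0.0, "gripper": 0} x 8
[0.46 0.58 2.29 4.1  0.78 1.26] x [547. 156. 112.] speed 13.41 j 6
[0.47 0.61 2.31 4.06 0.87 1.33] x [547. 156. 113.] speed 0.45 j 5
[0.49 0.65 2.33 4.03 0.97 1.39] x [547. 156. 113.] speed 0.46 j 5
[0.51 0.69 2.34 4.01 1.07 1.45] x [547. 155. 114.] speed 0.46 j 5
[0.52 0.74 2.36 4.   1.18 1.5 ] x [547. 155. 114.] speed 0.46 j 5
[0.53 0.79 2.36 3.99 1.28 1.54] x [548. 155. 115.] speed 0.45 j 5
[0.54 0.83 2.37 3.99 1.37 1.58] x [548. 155. 115.] speed 0.45 j 5
[0.55 0.88 2.37 4.   1.47 1.62] x [548. 155. 116.] speed 0.44 j 5
```

```bash
cat >> pour.py <<'E'
def T(az,f,l,z):
    a=np.radians(az);return tuple(O+np.array([np.cos(a)*f-np.sin(a)*l,np.sin(a)*f+np.cos(a)*l,z]))
E
python3 - <<'E'
from pour import *
q,x,R=cur()
W=[('lift',(-20,32),(505,-190,200),0,6),('carry',(5,30),T(5,20,-40,190),45,11),('roll',(5,37),T(5,35,-20,165),120,11),('lower',(5,39),T(5,35,-20,125),178,9),('pitch',(5,8),T(5,35,-20,122),178,8)]
for nm,(z,p),g,r,n in W:
    x1,R1=gp(z,p,g,r);rs=rows(x,R,x1,R1,n,0);print(nm);show(rs);q,x,R=sim(q,x,R,rs,True);x,R=x1,R1
E
```

```text
lift
{"dx": -0.003, "dy": 0.0015, "dz": 0.0243, "rx": -0.38, "ry": -1.06, "rz": 0.01, "gripper": 0} x 6
[-0.57  0.65  2.46  2.92  0.88 -1.56] x [ 526. -200.   74.] speed 0.38 j 2
[-0.57  0.59  2.46  2.9   0.85 -1.55] x [ 523. -198.   99.] speed 0.39 j 2
[-0.58  0.53  2.47  2.88  0.81 -1.53] x [ 520. -197.  123.] speed 0.4 j 2
[-0.58  0.46  2.47  2.87  0.77 -1.5 ] x [ 517. -195.  147.] speed 0.41 j 2
[-0.59  0.4   2.47  2.84  0.73 -1.47] x [ 514. -194.  172.] speed 0.41 j 2
[-0.59  0.34  2.46  2.81  0.68 -1.44] x [ 511. -192.  196.] speed 0.41 j 2
carry
{"dx": 0.0024, "dy": 0.0302, "dz": -0.0009, "rx": 3.43, "ry": -0.62, "rz": 0.08, "gripper": 0} x 11
[-0.53  0.33  2.47  2.84  0.67 -1.38] x [ 514. -162.  195.] speed 0.39 j 1
[-0.46  0.32  2.48  2.88  0.67 -1.32] x [ 516. -132.  194.] speed 0.41 j 1
[-0.4   0.32  2.49  2.91  0.66 -1.27] x [ 519. -102.  193.] speed 0.43 j 1
[-0.33  0.32  2.49  2.95  0.66 -1.21] x [521. -72. 192.] speed 0.45 j 1
[-0.26  0.32  2.5   2.99  0.67 -1.15] x [523. -41. 191.] speed 0.46 j 1
[-0.18  0.33  2.5   3.04  0.68 -1.1 ] x [526. -11. 190.] speed 0.47 j 1

[... 1853 characters left out ...]
.54 j 6
[0.22 0.5  2.38 3.32 0.63 1.47] x [550. 161. 120.] speed 0.54 j 6
pitch
{"dx": 0.0002, "dy": 0.0, "dz": 0.0001, "rx": 0.34, "ry": -3.86, "rz": -0.0, "gripper": 0} x 8
[0.23 0.54 2.41 3.31 0.77 1.5 ] x [550. 161. 120.] speed 0.65 j 5
[0.23 0.59 2.45 3.3  0.92 1.52] x [550. 161. 120.] speed 0.67 j 5
[0.24 0.65 2.48 3.29 1.07 1.53] x [550. 161. 120.] speed 0.69 j 5
[0.24 0.71 2.5  3.29 1.23 1.55] x [551. 161. 120.] speed 0.7 j 5
[0.24 0.77 2.53 3.29 1.38 1.56] x [551. 161. 120.] speed 0.7 j 5
[0.25 0.84 2.54 3.3  1.53 1.57] x [551. 161. 121.] speed 0.69 j 5
[0.25 0.91 2.55 3.3  1.68 1.59] x [551. 161. 121.] speed 0.66 j 5
[0.25 0.98 2.56 3.31 1.82 1.6 ] x [551. 161. 121.] speed 0.63 j 5
```

>>> jog_arm(series=[{"dx":0,"dy":0,"dz":0.01,"rx":0,"ry":0,"rz":0,"gripper":0},{"dx":0,"dy":0,"dz":0.02,"rx":0,"ry":0,"rz":0,"gripper":0},{"dx":-0.0045,"dy":0.002,"dz":0.029,"rx":-0.57,"ry":-1.6,"rz":0,"gripper":0},{"dx":-0.0045,"dy":0.002,"dz":0.029,"rx":-0.57,"ry":-1.6,"rz":0,"gripper":0},{"dx":-0.0045,"dy":0.002,"dz":0.029,"rx":-0.57,"ry":-1.6,"rz":0,"gripper":0},{"dx":-0.0045,"dy":0.002,"dz":0.029,"rx":-0.57,"ry":-1.6,"rz":0,"gripper":0}])

```text
t: 5.75
eef_pos: [510.5, -192.9, 196.2]
tcp_rot: [-0.559, 0.001, -1.921]
ft_force: [0.7, -0.9, -1.9]
opening: 0.661
```

```bash
python3 st.py;  python3 - <<'E'
from ov import *
s=env.read_camera("scene")
cv2.imwrite("pics/g3.png",draw(s,"scene",[],(170,150,270,250),6))
E
python3 - <<'E'
from pour import *
q,x,R=cur()
W=[('carry',(5,30),T(5,20,-40,190),45,11)]
for nm,(z,p),g,r,n in W:
    x1,R1=gp(z,p,g,r);rs=rows(x,R,x1,R1,n,0);print(nm);show(rs);q,x,R=sim(q,x,R,rs,False);print(q)
E
```

```text
5.75 q [-0.5924  0.333   2.4591  2.8107  0.6759 -1.4385] p [ 510.4675 -192.9257  196.239 ] rpy [-0.559   0.0006 -1.9214] op 0.6610488260410154 F [ 0.6848 -0.947  -1.9067]
jaw [-0.3435 -0.9392 -0.0006] appr [ 0.7963 -0.2909 -0.5304] grasp [ 504.0972 -190.5985  200.482 ]
carry
{"dx": 0.0025, "dy": 0.0302, "dz": -0.0012, "rx": 3.44, "ry": -0.6, "rz": 0.09, "gripper": 0} x 11
[ 0.18  0.4   2.45  3.25  0.76 -0.82]
```

View pics/g3.png

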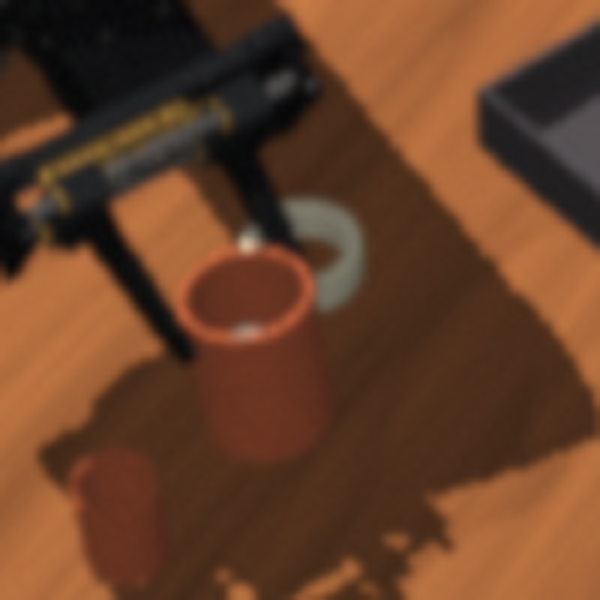

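The cup is lifted, with its rim at crop (248,295) and pebbles inside. Carrying it to the tray.

>>> jog_arm(series=[{"dx":0.0025,"dy":0.03,"dz":-0.001,"rx":3.4,"ry":-0.6,"rz":0.1,"gripper":0},{"dx":0.0025,"dy":0.03,"dz":-0.001,"rx":3.4,"ry":-0.6,"rz":0.1,"gripper":0},{"dx":0.0025,"dy":0.03,"dz":-0.001,"rx":3.4,"ry":-0.6,"rz":0.1,"gripper":0},{"dx":0.0025,"dy":0.03,"dz":-0.001,"rx":3.4,"ry":-0.6,"rz":0.1,"gripper":0},{"dx":0.0025,"dy":0.03,"dz":-0.001,"rx":3.4,"ry":-0.6,"rz":0.1,"gripper":0},{"dx":0.0025,"dy":0.03,"dz":-0.001,"rx":3.4,"ry":-0.6,"rz":0.1,"gripper":0},{"dx":0.0025,"dy":0.03,"dz":-0.001,"rx":3.4,"ry":-0.6,"rz":0.1,"gripper":0},{"dx":0.0025,"dy":0.03,"dz":-0.001,"rx":3.4,"ry":-0.6,"rz":0.1,"gripper":0},{"dx":0.0025,"dy":0.03,"dz":-0.001,"rx":3.4,"ry":-0.6,"rz":0.1,"gripper":0},{"dx":0.0025,"dy":0.03,"dz":-0.001,"rx":3.4,"ry":-0.6,"rz":0.1,"gripper":0},{"dx":0.0025,"dy":0.03,"dz":-0.001,"rx":3.4,"ry":-0.6,"rz":0.1,"gripper":0}])

```text
t: 6.9
eef_pos: [538.3, 137.9, 183.8]
tcp_rot: [-0.689, 0.654, -1.947]
ft_force: [-0.1, 0.0, -3.2]
opening: 0.659
```

```bash
python3 st.py;python3 - <<'E'
from pour import *
q,x,R=cur()
W=[('roll',(5,37),T(5,35,-20,165),120,11)]
for nm,(z,p),g,r,n in W:
    x1,R1=gp(z,p,g,r);rs=rows(x,R,x1,R1,n,0);print(nm);show(rs);q,x,R=sim(q,x,R,rs,False);print(q)
E
```

```text
6.9 q [ 0.1676  0.401   2.4543  3.2406  0.7563 -0.8213] p [538.3405 137.9001 183.786 ] rpy [-0.6894  0.6537 -1.9466] op 0.6594155954193104 F [-0.0544  0.0227 -3.2121]
jaw [-0.2914 -0.7384 -0.6081] appr [ 0.8597  0.0766 -0.505 ] grasp [531.4626 137.2872 187.8256]
roll
{"dx": 0.0011, "dy": 0.0021, "dz": -0.0021, "rx": 5.63, "ry": 1.02, "rz": -3.8, "gripper": 0} x 11
[0.22 0.41 2.36 3.35 0.56 0.43]
```

>>> jog_arm(series=[{"dx":0.001,"dy":0.002,"dz":-0.002,"rx":5.6,"ry":1,"rz":-3.8,"gripper":0},{"dx":0.001,"dy":0.002,"dz":-0.002,"rx":5.6,"ry":1,"rz":-3.8,"gripper":0},{"dx":0.001,"dy":0.002,"dz":-0.002,"rx":5.6,"ry":1,"rz":-3.8,"gripper":0},{"dx":0.001,"dy":0.002,"dz":-0.002,"rx":5.6,"ry":1,"rz":-3.8,"gripper":0},{"dx":0.001,"dy":0.002,"dz":-0.002,"rx":5.6,"ry":1,"rz":-3.8,"gripper":0},{"dx":0.001,"dy":0.002,"dz":-0.002,"rx":5.6,"ry":1,"rz":-3.8,"gripper":0},{"dx":0.001,"dy":0.002,"dz":-0.002,"rx":5.6,"ry":1,"rz":-3.8,"gripper":0},{"dx":0.001,"dy":0.002,"dz":-0.002,"rx":5.6,"ry":1,"rz":-3.8,"gripper":0}])

```text
t: 7.7
eef_pos: [546.3, 152.8, 167.6]
tcp_rot: [-1.779, 0.938, 2.947]
ft_force: [0.1, -0.6, -1.9]
opening: 0.66
```

```bash
python3 st.py;python3 - <<'E'
from pour import *
q,x,R=cur()
W=[('roll',(5,38),T(5,35,-20,145),125,5),('lower',(5,39),T(5,35,-20,124),178,8)]
for nm,(z,p),g,r,n in W:
    x1,R1=gp(z,p,g,r);rs=rows(x,R,x1,R1,n,0);print(nm);show(rs);q,x,R=sim(q,x,R,rs,False);print(q)
from ov import *
s=env.read_camera("scene")
cv2.imwrite("pics/g4.png",draw(s,"scene",[],(240,100,340,200),6))
E
```

```text
7.7 q [0.2233 0.404  2.3837 3.3726 0.6059 0.0534] p [546.3158 152.7678 167.6173] rpy [-1.7795  0.9377  2.9474] op 0.6600391095759187 F [ 0.0828 -0.5613 -1.9445]
jaw [-0.5806  0.1142 -0.8062] appr [ 0.8138  0.0511 -0.5788] grasp [539.8051 152.3591 172.248 ]
roll
{"dx": 0.0007, "dy": 0.0017, "dz": -0.0055, "rx": 4.17, "ry": 0.83, "rz": -2.87, "gripper": 0} x 5
[0.23 0.46 2.37 3.34 0.6  0.53]
lower
{"dx": -0.0, "dy": -0.0, "dz": -0.0026, "rx": 5.16, "ry": 0.57, "rz": -4.12, "gripper": 0} x 8
[0.22 0.5  2.38 3.32 0.63 1.48]
```

View pics/g4.png

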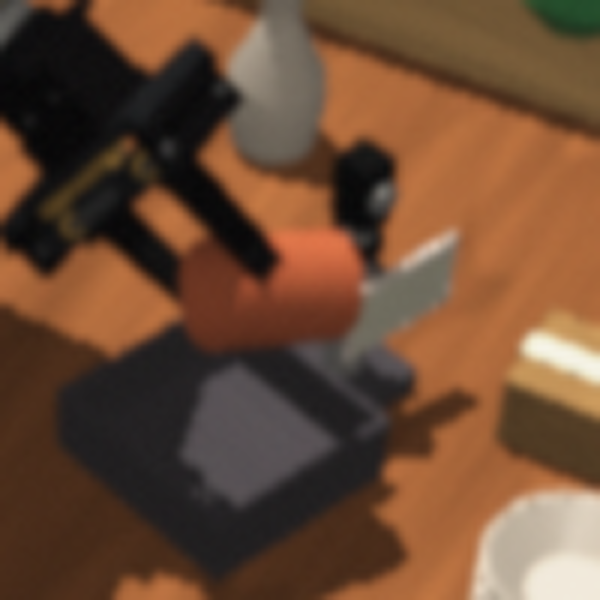

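```bash
python3 - <<'E'
from pour import *
q,x,R=cur()
W=[('roll',(5,38),T(5,32,-24,167),130,6),('roll2',(5,39),T(5,32,-22,130),178,8)]
for nm,(z,p),g,r,n in W:
    x1,R1=gp(z,p,g,r);rs=rows(x,R,x1,R1,n,0);print(nm);show(rs);q,x,R=sim(q,x,R,rs,False);print(q)
E
```

```text
roll
{"dx": 0.0001, "dy": 0.0007, "dz": -0.0009, "rx": 4.09, "ry": 0.74, "rz": -2.85, "gripper": 0} x 6
[0.21 0.4  2.36 3.34 0.53 0.6 ]
roll2
{"dx": -0.0, "dy": 0.0002, "dz": -0.0047, "rx": 4.67, "ry": 0.52, "rz": -3.74, "gripper": 0} x 8
[0.22 0.49 2.38 3.32 0.62 1.48]
```

>>> jog_arm(series=[{"dx":0,"dy":0.001,"dz":-0.001,"rx":4.1,"ry":0.7,"rz":-2.8,"gripper":0},{"dx":0,"dy":0.001,"dz":-0.001,"rx":4.1,"ry":0.7,"rz":-2.8,"gripper":0},{"dx":0,"dy":0.001,"dz":-0.001,"rx":4.1,"ry":0.7,"rz":-2.8,"gripper":0},{"dx":0,"dy":0.001,"dz":-0.001,"rx":4.1,"ry":0.7,"rz":-2.8,"gripper":0},{"dx":0,"dy":0,"dz":-0.001,"rx":4.1,"ry":0.7,"rz":-2.8,"gripper":0},{"dx":0,"dy":0,"dz":-0.001,"rx":4.1,"ry":0.7,"rz":-2.8,"gripper":0},{"dx":0,"dy":0,"dz":-0.006,"rx":6.2,"ry":0.7,"rz":-5,"gripper":0},{"dx":0,"dy":0,"dz":-0.006,"rx":6.2,"ry":0.7,"rz":-5,"gripper":0},{"dx":0,"dy":0,"dz":-0.006,"rx":6.2,"ry":0.7,"rz":-5,"gripper":0},{"dx":0,"dy":0,"dz":-0.006,"rx":6.2,"ry":0.7,"rz":-5,"gripper":0},{"dx":0,"dy":0,"dz":-0.006,"rx":6.2,"ry":0.7,"rz":-5,"gripper":0},{"dx":0,"dy":0,"dz":-0.006,"rx":6.2,"ry":0.7,"rz":-5,"gripper":0}])

```text
t: 8.95
eef_pos: [546.4, 156.6, 125.8]
tcp_rot: [-2.464, 0.041, 1.682]
ft_force: [0.4, -0.3, -2.2]
opening: 0.659
```

```bash
python3 st.py;python3 - <<'E'
from pour import *
q,x,R=cur()
W=[('pitch',(5,8),T(5,32,-22,124),178,8)]
for nm,(z,p),g,r,n in W:
    x1,R1=gp(z,p,g,r);rs=rows(x,R,x1,R1,n,0);print(nm);show(rs);q,x,R=sim(q,x,R,rs,False);print(q)
from ov import *
s=env.read_camera("scene")
cv2.imwrite("pics/g5.png",draw(s,"scene",[],(240,100,340,200),6))
E
```

```text
8.95 q [0.2193 0.4868 2.3835 3.3299 0.6263 1.4539] p [546.3997 156.6189 125.83  ] rpy [-2.4641  0.0409  1.6818] op 0.6594795673116646 F [ 0.3752 -0.2702 -2.22  ]
jaw [-0.1106  0.993  -0.0409] appr [ 0.7772  0.0608 -0.6263] grasp [540.182  156.1325 130.8404]
pitch
{"dx": 0.0003, "dy": 0.0003, "dz": -0.0004, "rx": 0.43, "ry": -3.82, "rz": 0.01, "gripper": 0} x 8
[0.25 0.98 2.56 3.31 1.82 1.6 ]
```

View pics/g5.png

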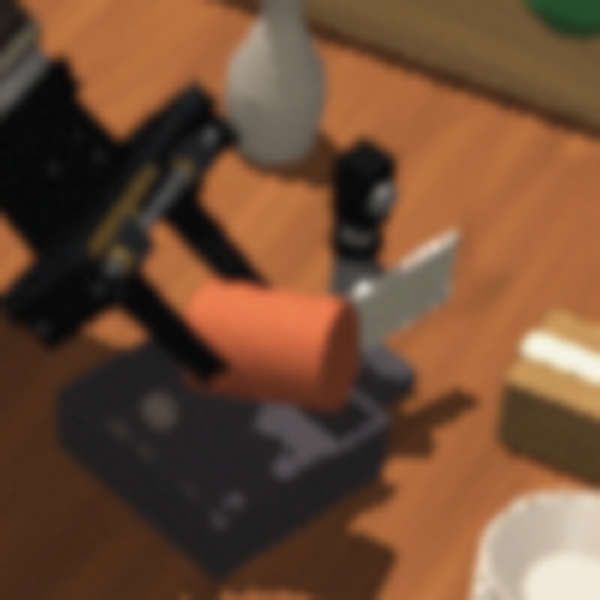

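Pebbles already show at crop (157,410). I'll tip further to empty the cup.

>>> jog_arm(series=[{"dx":0,"dy":0,"dz":0,"rx":0.4,"ry":-3.8,"rz":0,"gripper":0},{"dx":0,"dy":0,"dz":0,"rx":0.4,"ry":-3.8,"rz":0,"gripper":0},{"dx":0,"dy":0,"dz":0,"rx":0.4,"ry":-3.8,"rz":0,"gripper":0},{"dx":0,"dy":0,"dz":0,"rx":0.4,"ry":-3.8,"rz":0,"gripper":0},{"dx":0,"dy":0,"dz":0,"rx":0.4,"ry":-3.8,"rz":0,"gripper":0},{"dx":0,"dy":0,"dz":0,"rx":0.4,"ry":-3.8,"rz":0,"gripper":0},{"dx":0,"dy":0,"dz":0,"rx":0.4,"ry":-3.8,"rz":0,"gripper":0},{"dx":0,"dy":0,"dz":0,"rx":0,"ry":0,"rz":0,"gripper":0},{"dx":0,"dy":0,"dz":0,"rx":0,"ry":0,"rz":0,"gripper":0},{"dx":0,"dy":0,"dz":0,"rx":0,"ry":0,"rz":0,"gripper":0}])

```text
t: 10.0
eef_pos: [546.8, 156.7, 127.3]
tcp_rot: [-2.932, 0.044, 1.664]
ft_force: [-0.1, -0.4, -1.8]
opening: 0.656
```

```bash
python3 st.py;python3 - <<'E'
from ov import *
s=env.read_camera("scene");t=env.read_camera("top")
f=lambda x:cv2.resize(x,(400,400))
cv2.imwrite("pics/g6.png",np.hstack([f(draw(s,"scene",[],(240,100,340,200),6)),f(draw(t,"top",[],(160,160,260,260),6))]))
E
```

```text
10.0 q [0.2421 0.8933 2.5663 3.2973 1.6756 1.5759] p [546.8165 156.7241 127.2622] rpy [-2.9321  0.0435  1.6638] op 0.6561617973662711 F [-0.1114 -0.4429 -1.8086]
jaw [-0.0927  0.9947 -0.0435] appr [ 0.9748  0.0818 -0.2077] grasp [539.0184 156.0697 128.9239]
```

View pics/g6.png

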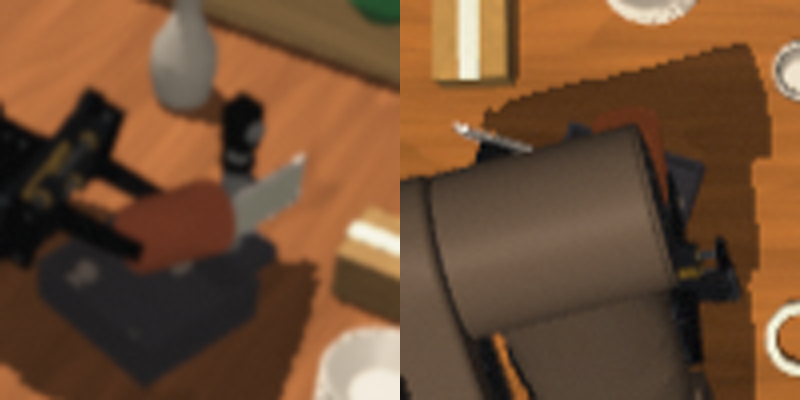

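>>> jog_arm(series=[{"dx":0,"dy":0,"dz":0.002,"rx":0.4,"ry":-5,"rz":0,"gripper":0},{"dx":0,"dy":0,"dz":0.002,"rx":0.4,"ry":-5,"rz":0,"gripper":0},{"dx":0,"dy":0,"dz":0.005,"rx":0,"ry":0,"rz":0,"gripper":0},{"dx":0,"dy":0,"dz":-0.005,"rx":0,"ry":0,"rz":0,"gripper":0},{"dx":0,"dy":0,"dz":0.005,"rx":0,"ry":0,"rz":0,"gripper":0},{"dx":0,"dy":-0.005,"dz":0.025,"rx":0,"ry":0,"rz":0,"gripper":0},{"dx":0,"dy":-0.02,"dz":0.025,"rx":0,"ry":0,"rz":0,"gripper":0},{"dx":0,"dy":-0.04,"dz":0.025,"rx":0,"ry":0,"rz":0,"gripper":0},{"dx":0,"dy":-0.045,"dz":0.015,"rx":0,"ry":0,"rz":0,"gripper":0},{"dx":0,"dy":-0.045,"dz":0,"rx":0,"ry":0,"rz":0,"gripper":0},{"dx":0,"dy":-0.045,"dz":0,"rx":0,"ry":0,"rz":0,"gripper":0}])

```text
t: 11.2
eef_pos: [547.0, -31.2, 225.6]
tcp_rot: [-3.108, 0.046, 1.657]
ft_force: [1.0, 0.1, -0.9]
opening: 0.66
```

```bash
python3 st.py;python3 - <<'E'
from ov import *
s=env.read_camera("scene");t=env.read_camera("top")
f=lambda x:cv2.resize(x,(400,400))
cv2.imwrite("pics/g7.png",np.hstack([f(draw(s,"scene",[],(210,100,310,200),6)),f(draw(t,"top",[],(180,170,260,250),6))]))
E
```

```text
11.2 q [-0.466   0.7651  2.6466  2.5791  1.7671  1.3817] p [546.9616 -31.2171 225.6353] rpy [-3.1081  0.0461  1.6571] op 0.6597782412665193 F [ 0.9933  0.0671 -0.9444]
jaw [-0.0861  0.9952 -0.0461] appr [ 0.9959  0.0846 -0.0335] grasp [538.9948 -31.8939 225.9032]
```

View pics/g7.png

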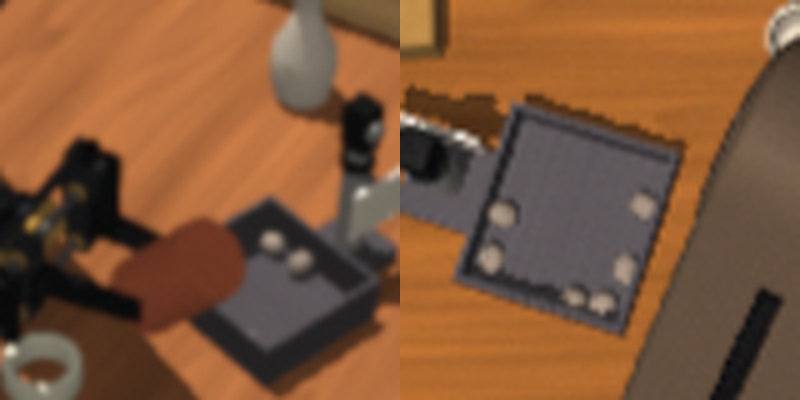

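All six pebbles are in the tray, at top-crop (502,213), (490,260), (573,297), (602,302), (625,268) and (643,205). Next I'll put the cup back.

```bash
python3 - <<'E'
from pour import *
q,x,R=cur()
W=[('a',(-5,25),(520,-110,210),85,12),('b',(-20,39),(515,-196,120),0,12),('c',(-20,38.8),(523.4,-199.2,56),0,6)]
for nm,(z,p),g,r,n in W:
    x1,R1=gp(z,p,g,r);rs=rows(x,R,x1,R1,n,0);print(nm);show(rs);q,x,R=sim(q,x,R,rs,True)
E
```

```text
a
{"dx": -0.0017, "dy": -0.006, "dz": -0.0016, "rx": -7.48, "ry": 1.55, "rz": 1.21, "gripper": 0} x 12
[-0.51  0.73  2.64  2.54  1.68  1.27] x [546. -45. 224.] speed 0.5 j 6
[-0.54  0.68  2.62  2.51  1.6   1.17] x [544. -51. 222.] speed 0.47 j 6
[-0.57  0.64  2.61  2.48  1.51  1.07] x [542. -57. 221.] speed 0.45 j 6
[-0.59  0.6   2.6   2.46  1.43  0.97] x [541. -63. 219.] speed 0.44 j 6
[-0.6   0.56  2.59  2.45  1.35  0.88] x [539. -69. 217.] speed 0.44 j 6
[-0.6   0.52  2.58  2.45  1.27  0.78] x [537. -75. 216.] speed 0.45 j 6
[-0.61  0.49  2.56  2.45  1.2   0.67] x [536. -81. 214.] speed 0.47 j 6
[-0.6   0.46  2.55  2.46  1.14  0.56] x [534. -87. 213.] speed 0.5 j 6
[-0.6   0.44  2.55  2.48  1.08  0.44] x [532. -93. 211.] speed 0.53 j 6
[-0.59  0.42  2.54  2.52  1.02  0.32] x [531. -99. 209.] speed 0.57 j 6
[-0.57  0.4   2.53  2.56  0.98  0.18] x [ 529. -105.  208.] speed 0.62 j 6
[-0.56  0.39  2.53  2.61  0.94  0.04] x [ 527. -111.  206.] speed 0.67 j 6
b
{"dx": -0.0005, "dy": -0.0073, "dz": -0.0076, "rx": -5.58, "ry": 2.19, "rz": 2.69, "gripper": 0} x 12
[-0.57  0.39  2.52  2.58 
[... 725 characters left out ...]
0.58  0.49  2.43  2.81  0.69 -1.34] x [ 522. -191.  123.] speed 0.7 j 6
[-0.57  0.51  2.43  2.86  0.7  -1.5 ] x [ 521. -199.  115.] speed 0.71 j 6
c
{"dx": 0.0014, "dy": -0.0005, "dz": -0.0107, "rx": -0.02, "ry": -0.03, "rz": -0.01, "gripper": 0} x 6
[-0.57  0.54  2.44  2.88  0.73 -1.52] x [ 523. -199.  104.] speed 0.21 j 2
[-0.57  0.57  2.44  2.89  0.77 -1.53] x [ 524. -200.   94.] speed 0.21 j 2
[-0.57  0.61  2.44  2.9   0.8  -1.54] x [ 525. -200.   83.] speed 0.21 j 2
[-0.57  0.64  2.44  2.91  0.84 -1.55] x [ 527. -201.   72.] speed 0.21 j 2
[-0.57  0.67  2.45  2.92  0.87 -1.56] x [ 528. -201.   61.] speed 0.21 j 2
[-0.57  0.71  2.45  2.92  0.9  -1.57] x [ 530. -202.   51.] speed 0.21 j 2
```

>>> jog_arm(series=[{"dx":-0.0017,"dy":-0.006,"dz":-0.0016,"rx":-7.5,"ry":1.5,"rz":1.2,"gripper":0},{"dx":-0.0017,"dy":-0.006,"dz":-0.0016,"rx":-7.5,"ry":1.5,"rz":1.2,"gripper":0},{"dx":-0.0017,"dy":-0.006,"dz":-0.0016,"rx":-7.5,"ry":1.5,"rz":1.2,"gripper":0},{"dx":-0.0017,"dy":-0.006,"dz":-0.0016,"rx":-7.5,"ry":1.5,"rz":1.2,"gripper":0},{"dx":-0.0017,"dy":-0.006,"dz":-0.0016,"rx":-7.5,"ry":1.5,"rz":1.2,"gripper":0},{"dx":-0.0017,"dy":-0.006,"dz":-0.0016,"rx":-7.5,"ry":1.5,"rz":1.2,"gripper":0},{"dx":-0.0017,"dy":-0.006,"dz":-0.0016,"rx":-7.5,"ry":1.5,"rz":1.2,"gripper":0},{"dx":-0.0017,"dy":-0.006,"dz":-0.0016,"rx":-7.5,"ry":1.5,"rz":1.2,"gripper":0},{"dx":-0.0017,"dy":-0.006,"dz":-0.0016,"rx":-7.5,"ry":1.5,"rz":1.2,"gripper":0},{"dx":-0.0017,"dy":-0.006,"dz":-0.0016,"rx":-7.5,"ry":1.5,"rz":1.2,"gripper":0},{"dx":-0.0017,"dy":-0.006,"dz":-0.0016,"rx":-7.5,"ry":1.5,"rz":1.2,"gripper":0},{"dx":-0.0017,"dy":-0.006,"dz":-0.0016,"rx":-7.5,"ry":1.5,"rz":1.2,"gripper":0}])

```text
t: 12.5
eef_pos: [526.5, -101.5, 205.9]
tcp_rot: [-1.373, 1.12, -3.009]
ft_force: [-0.4, -0.5, -1.7]
opening: 0.656
```

>>> jog_arm(series=[{"dx":-0.0005,"dy":-0.0073,"dz":-0.006,"rx":-5.6,"ry":2.2,"rz":2.7,"gripper":0},{"dx":-0.0005,"dy":-0.0073,"dz":-0.006,"rx":-5.6,"ry":2.2,"rz":2.7,"gripper":0},{"dx":-0.0005,"dy":-0.0073,"dz":-0.006,"rx":-5.6,"ry":2.2,"rz":2.7,"gripper":0},{"dx":-0.0005,"dy":-0.0073,"dz":-0.006,"rx":-5.6,"ry":2.2,"rz":2.7,"gripper":0},{"dx":-0.0005,"dy":-0.0073,"dz":-0.006,"rx":-5.6,"ry":2.2,"rz":2.7,"gripper":0},{"dx":-0.0005,"dy":-0.0073,"dz":-0.006,"rx":-5.6,"ry":2.2,"rz":2.7,"gripper":0},{"dx":-0.0005,"dy":-0.0073,"dz":-0.006,"rx":-5.6,"ry":2.2,"rz":2.7,"gripper":0},{"dx":-0.0005,"dy":-0.0073,"dz":-0.006,"rx":-5.6,"ry":2.2,"rz":2.7,"gripper":0},{"dx":-0.0005,"dy":-0.0073,"dz":-0.006,"rx":-5.6,"ry":2.2,"rz":2.7,"gripper":0},{"dx":-0.0005,"dy":-0.0073,"dz":-0.006,"rx":-5.6,"ry":2.2,"rz":2.7,"gripper":0},{"dx":-0.0005,"dy":-0.0073,"dz":-0.006,"rx":-5.6,"ry":2.2,"rz":2.7,"gripper":0}])

```text
t: 13.6
eef_pos: [521.3, -181.7, 139.8]
tcp_rot: [-0.683, 0.093, -1.965]
ft_force: [-0.2, 0.4, -1.1]
opening: 0.66
```

```bash
python3 st.py;python3 - <<'E'
from pour import *
q,x,R=cur()
R0=Ro.from_euler('xyz',[-.6761,-.0006,-1.9213]).as_matrix();x0=np.array([529.3,-201.3,50.1])
rs=rows(x,R,x0+[0,0,25],R0,4,0);show(rs);sim(q,x,R,rs)
E
```

```text
13.6 q [-0.5504  0.4335  2.4263  2.8287  0.6193 -1.341 ] p [ 521.2986 -181.6893  139.812 ] rpy [-0.6832  0.0929 -1.9648] op 0.659793181912263 F [-0.1793  0.3579 -1.1275]
jaw [-0.3822 -0.9194 -0.0927] appr [ 0.7386 -0.2436 -0.6286] grasp [ 515.3897 -179.7402  144.8405]
{"dx": 0.002, "dy": -0.0049, "dz": -0.0162, "rx": -1.28, "ry": 0.39, "rz": 0.62, "gripper": 0} x 4
[-0.55  0.48  2.43  2.86  0.67 -1.4 ] x [ 523. -187.  124.] speed 0.32 j 2
[-0.56  0.53  2.44  2.88  0.73 -1.45] x [ 525. -191.  107.] speed 0.32 j 2
[-0.56  0.58  2.44  2.9   0.78 -1.5 ] x [ 527. -196.   91.] speed 0.32 j 2
[-0.57  0.63  2.44  2.91  0.83 -1.55] x [ 529. -201.   75.] speed 0.32 j 2
```

>>> jog_arm(series=[{"dx":0.002,"dy":-0.005,"dz":-0.016,"rx":-1.3,"ry":0.4,"rz":0.6,"gripper":0},{"dx":0.002,"dy":-0.005,"dz":-0.016,"rx":-1.3,"ry":0.4,"rz":0.6,"gripper":0},{"dx":0.002,"dy":-0.005,"dz":-0.016,"rx":-1.3,"ry":0.4,"rz":0.6,"gripper":0},{"dx":0.002,"dy":-0.005,"dz":-0.016,"rx":-1.3,"ry":0.4,"rz":0.6,"gripper":0},{"dx":0,"dy":0,"dz":-0.008,"rx":0,"ry":0,"rz":0,"gripper":0},{"dx":0,"dy":0,"dz":0,"rx":0,"ry":0,"rz":0,"gripper":0}])

```text
t: 14.2
eef_pos: [529.5, -201.7, 66.5]
tcp_rot: [-0.678, 0.004, -1.925]
ft_force: [-0.5, 0.8, -1.4]
opening: 0.66
```

```bash
python3 st.py;python3 - <<'E'
from ov import *
s=env.read_camera("scene")
x=env.state()['eef_pos'];dz=x[2]-50
L=cyl(519,-198,32,85+dz)+cyl(519,-198,32,dz)
cv2.imwrite("pics/p1.png",np.hstack([draw(s,"scene",[],(180,195,245,265),6),draw(s,"scene",L,(180,195,245,265),6)]))
E
```

```text
14.2 q [-0.5673  0.6574  2.4395  2.9171  0.8493 -1.5528] p [ 529.5234 -201.6948   66.4811] rpy [-0.6778  0.0041 -1.9252] op 0.6602162778261905 F [-0.4975  0.8019 -1.3862]
jaw [-0.347  -0.9379 -0.0041] appr [ 0.7314 -0.2679 -0.6271] grasp [ 523.672  -199.5516   71.4978]
```

View pics/p1.png

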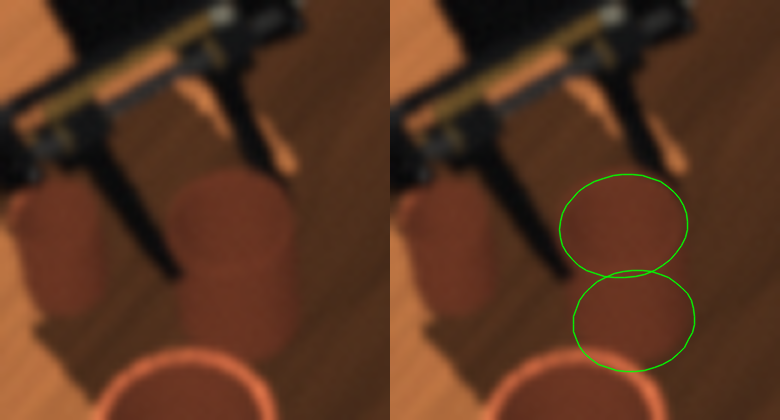

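>>> jog_arm(series=[{"dx":0,"dy":0,"dz":-0.008,"rx":0.1,"ry":0,"rz":0.1,"gripper":0},{"dx":0,"dy":0,"dz":-0.006,"rx":0,"ry":0,"rz":0.1,"gripper":0},{"dx":0,"dy":0,"dz":-0.002,"rx":0,"ry":0,"rz":0,"gripper":0},{"dx":0,"dy":0,"dz":0,"rx":0,"ry":0,"rz":0,"gripper":0},{"dx":0,"dy":0,"dz":0,"rx":0,"ry":0,"rz":0,"gripper":0}])

```text
t: 14.75
eef_pos: [529.8, -202.6, 50.4]
tcp_rot: [-0.678, 0.005, -1.922]
ft_force: [0.4, 0.2, -1.1]
opening: 0.658
```

```bash
python3 st.py
```

```text
14.75 q [-0.5718  0.7061  2.4434  2.9186  0.9009 -1.5664] p [ 529.7625 -202.6102   50.4015] rpy [-0.6775  0.0052 -1.9223] op 0.6582837440621815 F [ 0.3565  0.1769 -1.0954]
jaw [-0.3443 -0.9388 -0.0052] appr [ 0.7326 -0.2652 -0.6269] grasp [ 523.9018 -200.4883   55.4165]
```

>>> jog_arm(series=[{"dx":0,"dy":0,"dz":-0.0015,"rx":0.1,"ry":0.2,"rz":0,"gripper":0},{"dx":0,"dy":0,"dz":0,"rx":0,"ry":0,"rz":0,"gripper":0},{"dx":0,"dy":0,"dz":0,"rx":0,"ry":0,"rz":0,"gripper":0}])

```text
t: 15.05
eef_pos: [530.2, -202.7, 50.2]
tcp_rot: [-0.678, 0.005, -1.922]
ft_force: [-4.7, 2.8, 10.6]
opening: 0.66
```

>>> jog_arm(series=[{"dx":0,"dy":0,"dz":-0.001,"rx":0,"ry":0,"rz":0,"gripper":0},{"dx":0,"dy":0,"dz":0,"rx":0,"ry":0,"rz":0,"gripper":0}])

```text
t: 15.25
eef_pos: [530.4, -202.7, 50.2]
tcp_rot: [-0.676, 0.005, -1.922]
ft_force: [-6.6, 4.0, 19.7]
opening: 0.661
```

The cup is on the table. I'll ease the push, then open.

>>> jog_arm(series=[{"dx":0,"dy":0,"dz":0.0018,"rx":0,"ry":0,"rz":0,"gripper":0},{"dx":0,"dy":0,"dz":0,"rx":0,"ry":0,"rz":0,"gripper":0},{"dx":0,"dy":0,"dz":0,"rx":0,"ry":0,"rz":0,"gripper":0.72},{"dx":0,"dy":0,"dz":0,"rx":0,"ry":0,"rz":0,"gripper":0.85},{"dx":0,"dy":0,"dz":0,"rx":0,"ry":0,"rz":0,"gripper":1},{"dx":0,"dy":0,"dz":0,"rx":0,"ry":0,"rz":0,"gripper":1}])

```text
t: 15.85
eef_pos: [529.9, -202.6, 49.6]
tcp_rot: [-0.681, 0.006, -1.922]
ft_force: [1.0, 0.1, 0.6]
opening: 0.918
```

```bash
python3 st.py;python3 - <<'E'
from ov import *
s=env.read_camera("scene")
L=cyl(519,-198,32,85)+cyl(519,-198,32,0)
cv2.imwrite("pics/p2.png",np.hstack([draw(s,"scene",[],(180,195,245,265),6),draw(s,"scene",L,(180,195,245,265),6)]))
E
```

```text
15.85 q [-0.5715  0.7056  2.4414  2.918   0.895  -1.5652] p [ 529.8506 -202.6236   49.6392] rpy [-0.6812  0.0056 -1.9222] op 0.9178783280940734 F [1.0127 0.0776 0.5911]
jaw [-0.3442 -0.9389 -0.0056] appr [ 0.7305 -0.2641 -0.6297] grasp [ 524.0062 -200.5106   54.6769]
```

View pics/p2.png

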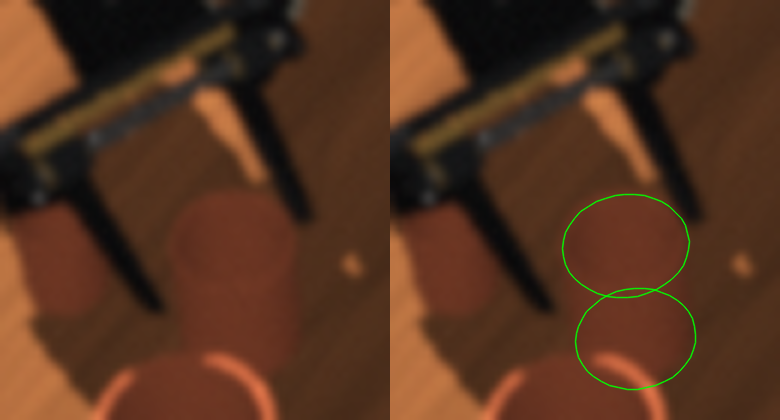

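>>> jog_arm(series=[{"dx":-0.01,"dy":0.0036,"dz":0.0086,"rx":0,"ry":0,"rz":0,"gripper":1},{"dx":-0.018,"dy":0.0065,"dz":0.0155,"rx":0,"ry":0,"rz":0,"gripper":1},{"dx":-0.018,"dy":0.0065,"dz":0.0155,"rx":0,"ry":0,"rz":0,"gripper":1},{"dx":-0.018,"dy":0.0065,"dz":0.0155,"rx":0,"ry":0,"rz":0,"gripper":1},{"dx":-0.014,"dy":0.005,"dz":0.03,"rx":0,"ry":0,"rz":0,"gripper":1},{"dx":0,"dy":0,"dz":0.04,"rx":0,"ry":0,"rz":0,"gripper":1}])

```text
t: 16.5
eef_pos: [448.9, -173.3, 173.7]
tcp_rot: [-0.688, 0.006, -1.923]
ft_force: [1.9, 0.4, -1.9]
opening: 0.999
```

```bash
python3 st.py;python3 - <<'E'
from ov import *
s=env.read_camera("scene");t=env.read_camera("top")
L=cyl(519,-198,32,85)+cyl(519,-198,32,0)
f=lambda x:cv2.resize(x,(400,400))
cv2.imwrite("pics/p3.png",np.hstack([f(draw(s,"scene",[],(180,195,250,265),6)),f(draw(t,"top",[],(275,180,345,250)))]))
E
python3 - <<'E'
from pour import *
q,x,R=cur()
RD=lambda yaw:Ro.from_euler('xyz',[-np.pi/2,0,yaw]).as_matrix()
def try_(W):
    global q,x,R
    q,x,R=cur()
    for nm,x1,R1,n in W:
        rs=rows(x,R,x1,R1,n,1);print(nm);show(rs);q,x,R=sim(q,x,R,rs)
xh=S(0,105,260)
try_([('direct',np.array([480,-50,300.]),gp(25,45,(0,0,0))[1],12),('d2',xh,RD(-.323),20)])
E
```

```text
16.5 q [-0.6466  0.2741  2.5454  2.7138  0.5813 -1.3918] p [ 448.8507 -173.2982  173.6814] rpy [-0.6875  0.0064 -1.9234] op 0.9990448419266563 F [ 1.9257  0.426  -1.8984]
jaw [-0.3453 -0.9385 -0.0064] appr [ 0.7267 -0.2631 -0.6346] grasp [ 443.0374 -171.1935  178.7584]
direct
{"dx": 0.0024, "dy": 0.0104, "dz": 0.0099, "rx": -0.03, "ry": 0.56, "rz": 3.76, "gripper": 1} x 12
[-0.66  0.22  2.52  2.55  0.53 -1.29] x [ 454. -164.  192.] speed 0.72 j 4
[-0.67  0.18  2.5   2.37  0.5  -1.17] x [ 456. -154.  201.] speed 0.82 j 4
[-0.68  0.15  2.47  2.18  0.48 -1.02] x [ 458. -143.  211.] speed 0.89 j 4
[-0.68  0.12  2.45  1.98  0.48 -0.87] x [ 461. -133.  221.] speed 0.91 j 4
[-0.69  0.1   2.42  1.79  0.49 -0.72] x [ 463. -123.  231.] speed 0.87 j 4
[-0.69  0.08  2.39  1.62  0.52 -0.59] x [ 466. -112.  241.] speed 0.78 j 4
[-0.69  0.06  2.36  1.47  0.55 -0.49] x [ 468. -102.  251.] speed 0.66 j 4
[-0.68  0.04  2.33  1.35  0.6  -0.4 ] x [470. -91. 261.] speed 0.56 j 4
[-0.67  0.03  2.29  1.25  0.65 -0.33] x [473. -81. 271.] speed 0.46 j 4
[-0.67  0.03  2.26  1.16  0.7  -0.28] x [475. -71. 281.
[... 941 characters left out ...]
] x [510. 113. 280.] speed 0.34 j 1
[0.   0.15 1.9  0.3  0.83 0.5 ] x [513. 130. 278.] speed 0.33 j 1
[0.05 0.17 1.86 0.25 0.86 0.54] x [516. 146. 276.] speed 0.31 j 1
[0.1  0.2  1.83 0.2  0.9  0.58] x [519. 162. 274.] speed 0.3 j 1
[0.14 0.22 1.79 0.16 0.93 0.61] x [522. 178. 272.] speed 0.28 j 1
[0.18 0.25 1.75 0.13 0.98 0.63] x [525. 195. 270.] speed 0.27 j 1
[0.22 0.28 1.7  0.1  1.02 0.65] x [528. 211. 268.] speed 0.26 j 1
[0.26 0.31 1.66 0.07 1.07 0.67] x [531. 227. 266.] speed 0.25 j 1
[0.3  0.34 1.62 0.04 1.11 0.68] x [534. 244. 264.] speed 0.23 j 1
[0.33 0.38 1.57 0.02 1.16 0.69] x [537. 260. 262.] speed 0.24 j 3
[ 0.36  0.41  1.52 -0.    1.21  0.69] x [540. 276. 260.] speed 0.25 j 3
```

View pics/p3.png

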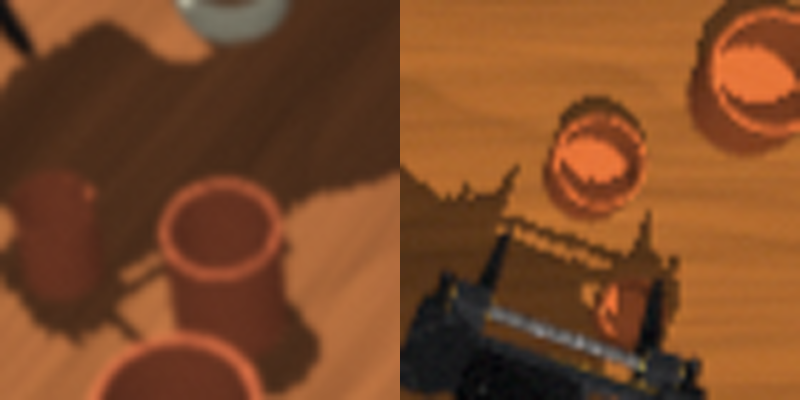

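The cup stands empty and upright in both views. Moving to hover over the grip.

>>> jog_arm(series=[{"dx":0.0024,"dy":0.0104,"dz":0.01,"rx":0,"ry":0.6,"rz":3.8,"gripper":1},{"dx":0.0024,"dy":0.0104,"dz":0.01,"rx":0,"ry":0.6,"rz":3.8,"gripper":1},{"dx":0.0024,"dy":0.0104,"dz":0.01,"rx":0,"ry":0.6,"rz":3.8,"gripper":1},{"dx":0.0024,"dy":0.0104,"dz":0.01,"rx":0,"ry":0.6,"rz":3.8,"gripper":1},{"dx":0.0024,"dy":0.0104,"dz":0.01,"rx":0,"ry":0.6,"rz":3.8,"gripper":1},{"dx":0.0024,"dy":0.0104,"dz":0.01,"rx":0,"ry":0.6,"rz":3.8,"gripper":1},{"dx":0.0024,"dy":0.0104,"dz":0.01,"rx":0,"ry":0.6,"rz":3.8,"gripper":1},{"dx":0.0024,"dy":0.0104,"dz":0.01,"rx":0,"ry":0.6,"rz":3.8,"gripper":1},{"dx":0.0024,"dy":0.0104,"dz":0.01,"rx":0,"ry":0.6,"rz":3.8,"gripper":1},{"dx":0.0024,"dy":0.0104,"dz":0.01,"rx":0,"ry":0.6,"rz":3.8,"gripper":1},{"dx":0.0024,"dy":0.0104,"dz":0.01,"rx":0,"ry":0.6,"rz":3.8,"gripper":1},{"dx":0.0024,"dy":0.0104,"dz":0.01,"rx":0,"ry":0.6,"rz":3.8,"gripper":1}])

```text
t: 17.8
eef_pos: [479.7, -48.4, 294.2]
tcp_rot: [-0.805, 0.015, -1.122]
ft_force: [-0.1, 0.4, 0.1]
opening: 0.999
```

```bash
python3 st.py;python3 - <<'E'
from pour import *
q,x,R=cur()
RD=lambda yaw:Ro.from_euler('xyz',[-np.pi/2,0,yaw]).as_matrix()
xh=S(0,105,270)
rs=rows(x,R,xh,RD(-.323),12,1);show(rs);q,x,R=sim(q,x,R,rs,False);print(q)
E
```

```text
17.8 q [-0.6343  0.0324  2.177   1.007   0.819  -0.1855] p [479.6798 -48.3925 294.221 ] rpy [-0.8047  0.0148 -1.1223] op 0.9990596707479086 F [-0.1122  0.3607  0.132 ]
jaw [ 0.4335 -0.901  -0.0148] appr [ 0.6201  0.3102 -0.7205] grasp [474.7187 -50.8744 299.9853]
{"dx": 0.0051, "dy": 0.0271, "dz": -0.002, "rx": -2.86, "ry": 2.43, "rz": 3.65, "gripper": 1} x 12
[0.36 0.4  1.5  0.   1.24 0.69]
```

>>> jog_arm(series=[{"dx":0.005,"dy":0.027,"dz":-0.002,"rx":-2.9,"ry":2.4,"rz":3.6,"gripper":1},{"dx":0.005,"dy":0.027,"dz":-0.002,"rx":-2.9,"ry":2.4,"rz":3.6,"gripper":1},{"dx":0.005,"dy":0.027,"dz":-0.002,"rx":-2.9,"ry":2.4,"rz":3.6,"gripper":1},{"dx":0.005,"dy":0.027,"dz":-0.002,"rx":-2.9,"ry":2.4,"rz":3.6,"gripper":1},{"dx":0.005,"dy":0.027,"dz":-0.002,"rx":-2.9,"ry":2.4,"rz":3.6,"gripper":1},{"dx":0.005,"dy":0.027,"dz":-0.002,"rx":-2.9,"ry":2.4,"rz":3.6,"gripper":1},{"dx":0.005,"dy":0.027,"dz":-0.002,"rx":-2.9,"ry":2.4,"rz":3.6,"gripper":1},{"dx":0.005,"dy":0.027,"dz":-0.002,"rx":-2.9,"ry":2.4,"rz":3.6,"gripper":1},{"dx":0.005,"dy":0.027,"dz":-0.002,"rx":-2.9,"ry":2.4,"rz":3.6,"gripper":1},{"dx":0.005,"dy":0.027,"dz":-0.002,"rx":-2.9,"ry":2.4,"rz":3.6,"gripper":1},{"dx":0.005,"dy":0.027,"dz":-0.002,"rx":-2.9,"ry":2.4,"rz":3.6,"gripper":1},{"dx":0.005,"dy":0.027,"dz":-0.002,"rx":-2.9,"ry":2.4,"rz":3.6,"gripper":1}])

```text
t: 19.0
eef_pos: [539.4, 274.9, 269.4]
tcp_rot: [-1.577, -0.013, -0.326]
ft_force: [0.4, -1.0, -0.3]
opening: 1.0
```

```bash
python3 st.py;python3 - <<'E'
from pour import *
q,x,R=cur()
RD=lambda yaw:Ro.from_euler('xyz',[-np.pi/2,0,yaw]).as_matrix()
xh=S(1,105,225)
rs=rows(x,R,xh,RD(-.323),3,1);show(rs);sim(q,x,R,rs,False)
from ov import *
s=env.read_camera("scene");t=env.read_camera("top")
L,_=stand(507,177.5,-.323)
L+=[(x-40*R[:,1]+47*k*R[:,0],x+47*k*R[:,0]+11*R[:,1]) for k in(-1,1)]
f=lambda x:cv2.resize(x,(400,400))
cv2.imwrite("pics/h1.png",np.hstack([f(draw(s,"scene",L,(255,80,335,160),8)),f(draw(t,"top",L,(150,160,240,250)))]))
E
```

```text
19.0 q [ 0.3687  0.3978  1.5132 -0.0142  1.2242  0.6996] p [539.4162 274.8849 269.4021] rpy [-1.5769 -0.0135 -0.3261] op 1.000403043339495 F [ 0.3567 -0.9911 -0.2828]
jaw [ 0.9472 -0.3203  0.0135] appr [ 0.0108 -0.0101 -0.9999] grasp [539.3297 274.966  277.4012]
{"dx": 0.0006, "dy": 0.0006, "dz": -0.0148, "rx": 0.19, "ry": 0.21, "rz": 0.06, "gripper": 1} x 3
```

View pics/h1.png

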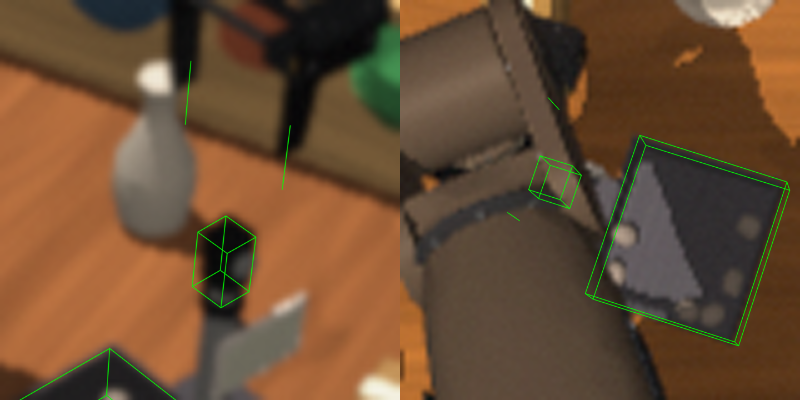

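>>> jog_arm(series=[{"dx":0,"dy":0.0015,"dz":-0.02,"rx":0.3,"ry":0.3,"rz":0.1,"gripper":1},{"dx":0,"dy":0.001,"dz":-0.02,"rx":0.2,"ry":0.3,"rz":0.1,"gripper":1},{"dx":0,"dy":0,"dz":-0.01,"rx":0,"ry":0,"rz":0,"gripper":1},{"dx":0,"dy":0,"dz":0,"rx":0,"ry":0,"rz":0,"gripper":0.8}])

```text
t: 19.5
eef_pos: [539.6, 275.9, 219.1]
tcp_rot: [-1.569, -0.002, -0.326]
ft_force: [-0.5, -0.6, -0.2]
opening: 0.961
```

```bash
python3 st.py;python3 - <<'E'
from pour import *
q,x,R=cur()
from ov import *
s=env.read_camera("scene");t=env.read_camera("top")
L,_=stand(507,177.5,-.323)
L+=[(x-40*R[:,1]+38*k*R[:,0],x+38*k*R[:,0]+11*R[:,1]) for k in(-1,1)]
f=lambda x:cv2.resize(x,(400,400))
cv2.imwrite("pics/h2.png",np.hstack([f(draw(s,"scene",[],(255,80,335,160),8)),f(draw(s,"scene",L,(255,80,335,160)))]))
E
```

```text
19.5 q [0.3637 0.4408 1.5803 0.     1.1178 0.69  ] p [539.5531 275.9071 219.1428] rpy [-1.5691 -0.002  -0.3262] op 0.9612764012201928 F [-0.4712 -0.57   -0.22  ]
jaw [ 0.9472 -0.3205  0.002 ] appr [ 0.0025  0.001  -1.    ] grasp [539.5333 275.8994 227.1427]
```

View pics/h2.png

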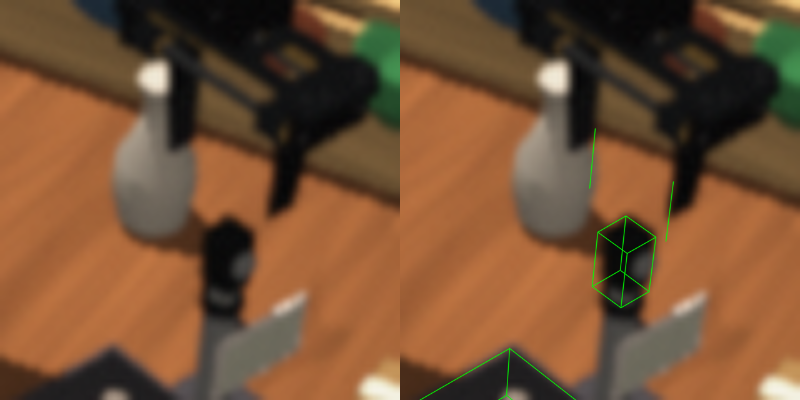

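>>> jog_arm(series=[{"dx":0,"dy":0.0015,"dz":-0.015,"rx":0,"ry":0,"rz":0.1,"gripper":0.75},{"dx":0,"dy":0,"dz":-0.015,"rx":0,"ry":0,"rz":0.1,"gripper":0.7},{"dx":0,"dy":0,"dz":-0.015,"rx":0,"ry":0,"rz":0,"gripper":0.65},{"dx":0,"dy":0,"dz":-0.015,"rx":0,"ry":0,"rz":0,"gripper":0.65},{"dx":0,"dy":0,"dz":0,"rx":0,"ry":0,"rz":0,"gripper":0.6}])

```text
t: 20.1
eef_pos: [540.1, 277.9, 160.2]
tcp_rot: [-1.568, -0.004, -0.322]
ft_force: [0.5, 0.9, -0.0]
opening: 0.618
```

```bash
python3 st.py;python3 - <<'E'
from pour import *
q,x,R=cur()
from ov import *
s=env.read_camera("scene")
cv2.imwrite("pics/h3.png",draw(s,"scene",[],(265,90,325,150),10))
E
```

```text
20.1 q [ 0.3666  0.5007  1.6481 -0.0001  0.9876  0.689 ] p [540.1481 277.9493 160.2261] rpy [-1.5676 -0.004  -0.3224] op 0.618215600229531 F [ 0.4591  0.9285 -0.0176]
jaw [ 0.9485 -0.3168  0.004 ] appr [ 0.0049  0.0018 -1.    ] grasp [540.1092 277.9351 168.226 ]
```

View pics/h3.png

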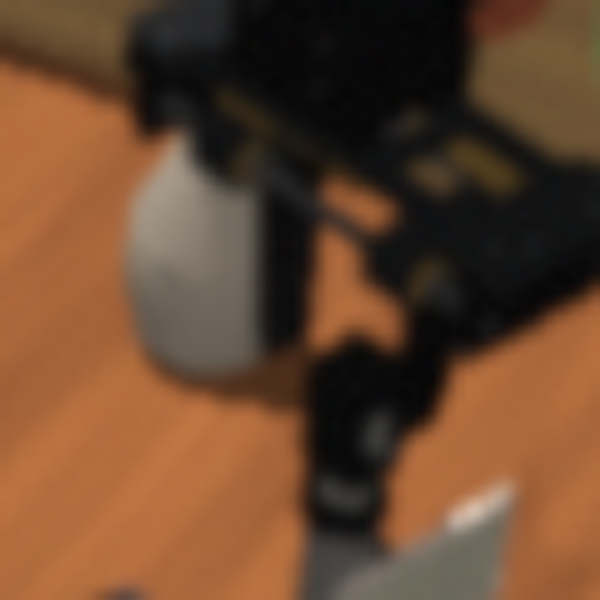

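```bash
python3 - <<'E'
from pour import *
from ov import *
for z in (140,150,160,170,180): print(z,(proj("scene",S(30,105,z))-[265,90])*10,(proj("scene",S(-32,105,z))-[265,90])*10)
print('button',(proj("scene",S(21,105,167))-[265,90])*10,'top',(proj("scene",S(0,105,190))-[265,90])*10,'bot',(proj("scene",S(0,105,140))-[265,90])*10)
E
```

```text
140 [394.5377 515.5402] [275.278  428.3062]
150 [397.2558 494.2054] [277.3288 406.974 ]
160 [400.0024 472.6464] [279.4006 385.4224]
170 [402.778  450.8598] [281.4939 363.648 ]
180 [405.5831 428.8418] [283.6089 341.6473]
button [384.0416 444.5256] top [348.3953 363.9361] bot [336.2012 472.8692]
```

>>> jog_arm(series=[{"dx":0,"dy":0,"dz":-0.012,"rx":0,"ry":0,"rz":0,"gripper":0.55},{"dx":0,"dy":0,"dz":0,"rx":0,"ry":0,"rz":0,"gripper":0.5},{"dx":0,"dy":0,"dz":0,"rx":0,"ry":0,"rz":0,"gripper":0.5}])

```text
t: 20.45
eef_pos: [540.7, 278.3, 149.1]
tcp_rot: [-1.566, -0.006, -0.322]
ft_force: [0.3, -0.3, -0.0]
opening: 0.507
```

```bash
python3 st.py;python3 - <<'E'
from ov import *
s=env.read_camera("scene")
cv2.imwrite("pics/h4.png",draw(s,"scene",[],(265,90,325,150),10))
E
```

```text
20.45 q [ 0.3668  0.5132  1.6595 -0.0001  0.9618  0.6891] p [540.697  278.3008 149.0868] rpy [-1.5664 -0.0055 -0.3222] op 0.5069580160793787 F [ 0.3063 -0.3052 -0.0172]
jaw [ 0.9485 -0.3167  0.0055] appr [ 0.0067  0.0024 -1.    ] grasp [540.6438 278.2813 157.0866]
```

View pics/h4.png

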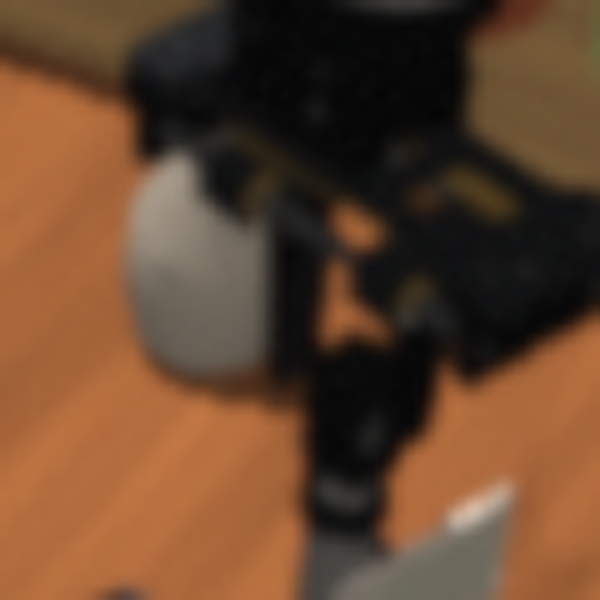

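>>> jog_arm(series=[{"dx":-0.0005,"dy":0,"dz":-0.006,"rx":-0.2,"ry":-0.2,"rz":0,"gripper":0.45},{"dx":0,"dy":0,"dz":0,"rx":0,"ry":0,"rz":0,"gripper":0.4},{"dx":0,"dy":0,"dz":0,"rx":0,"ry":0,"rz":0,"gripper":0.4}])

```text
t: 20.8
eef_pos: [540.4, 278.2, 142.7]
tcp_rot: [-1.569, -0.01, -0.322]
ft_force: [2.6, -1.1, -2.2]
opening: 0.407
```

>>> jog_arm(series=[{"dx":0,"dy":0,"dz":0,"rx":0,"ry":0,"rz":0,"gripper":0.36},{"dx":0,"dy":0,"dz":0,"rx":0,"ry":0,"rz":0,"gripper":0.3},{"dx":0,"dy":0,"dz":0,"rx":0,"ry":0,"rz":0,"gripper":0.2}])

```text
t: 21.1
eef_pos: [540.0, 278.3, 142.9]
tcp_rot: [-1.569, -0.009, -0.322]
ft_force: [2.2, 0.3, -1.7]
opening: 0.315
```

```bash
python3 st.py;python3 - <<'E'
from ov import *
s=env.read_camera("scene")
cv2.imwrite("pics/h5.png",draw(s,"scene",[],(265,90,325,150),10))
E
```

```text
21.1 q [ 0.3693  0.5191  1.6681 -0.0054  0.9458  0.6948] p [540.006  278.3051 142.8626] rpy [-1.5687 -0.0094 -0.3224] op 0.31468838240491065 F [ 2.1784  0.3033 -1.7327]
jaw [ 0.9484 -0.3168  0.0094] appr [ 0.0096 -0.001  -1.    ] grasp [539.9295 278.3129 150.8622]
```

View pics/h5.png

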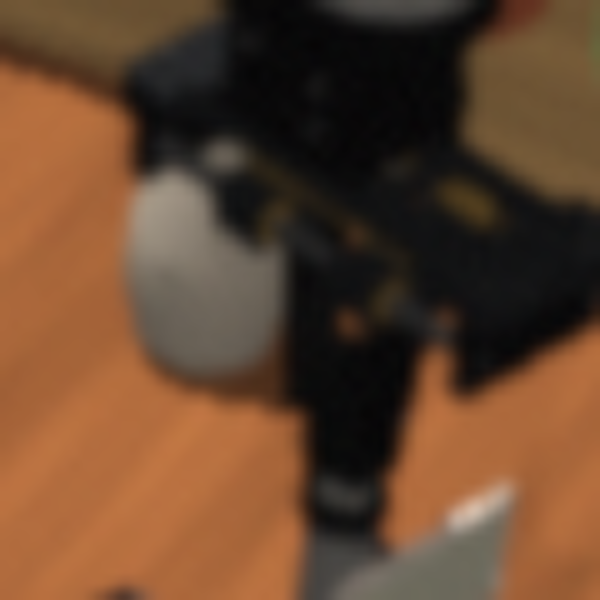

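The opening reads 0.315, which is 29.9 mm, so the button is flush. I'll hold briefly, then pull up.

>>> jog_arm(series=[{"dx":0,"dy":0,"dz":0,"rx":0,"ry":0,"rz":0,"gripper":0},{"dx":0,"dy":0,"dz":0,"rx":0,"ry":0,"rz":0,"gripper":0},{"dx":0,"dy":0,"dz":0,"rx":0,"ry":0,"rz":0,"gripper":0},{"dx":0,"dy":0,"dz":0.005,"rx":0,"ry":0,"rz":0,"gripper":0},{"dx":0,"dy":0,"dz":0.005,"rx":0,"ry":0,"rz":0,"gripper":0}])

```text
t: 21.65
eef_pos: [540.0, 278.3, 152.9]
tcp_rot: [-1.569, -0.009, -0.322]
ft_force: [1.7, 0.9, -5.4]
opening: 0.314
```

```bash
python3 st.py;python3 - <<'E'
from ov import *
s=env.read_camera("scene")
cv2.imwrite("pics/h6.png",draw(s,"scene",[],(265,90,325,150),10))
E
```

```text
21.65 q [ 0.3693  0.5079  1.6577 -0.0055  0.9677  0.6946] p [540.0385 278.2933 152.8927] rpy [-1.569  -0.0093 -0.3222] op 0.31440678913699593 F [ 1.7266  0.878  -5.4037]
jaw [ 0.9485 -0.3167  0.0093] appr [ 0.0094 -0.0012 -1.    ] grasp [539.9633 278.3029 160.8924]
```

View pics/h6.png

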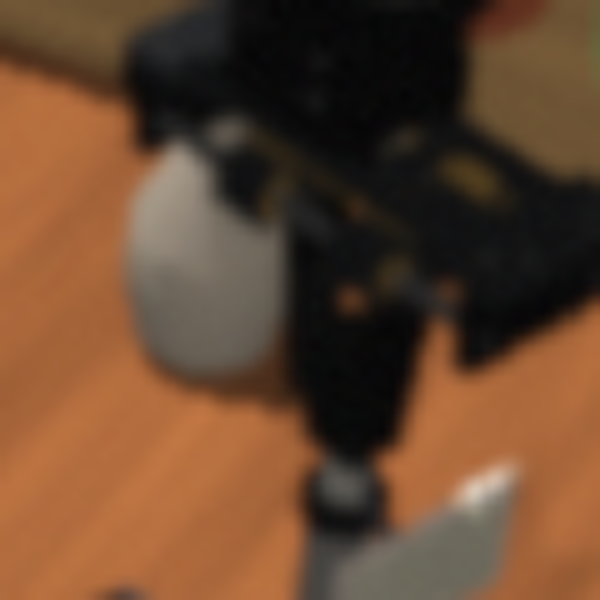

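The mast is rising with the grip: the panel moved up and the pull is 5.4 N. Continuing.

>>> jog_arm(series=[{"dx":0,"dy":0,"dz":0.008,"rx":0,"ry":0,"rz":0,"gripper":0},{"dx":0,"dy":0,"dz":0.008,"rx":0,"ry":0,"rz":0,"gripper":0},{"dx":0,"dy":0,"dz":0.008,"rx":0,"ry":0,"rz":0,"gripper":0},{"dx":0,"dy":0,"dz":0.008,"rx":0,"ry":0,"rz":0,"gripper":0},{"dx":0,"dy":0,"dz":0.008,"rx":0,"ry":0,"rz":0,"gripper":0},{"dx":0,"dy":0,"dz":0.008,"rx":0,"ry":0,"rz":0,"gripper":0},{"dx":0,"dy":0,"dz":0.008,"rx":0,"ry":0,"rz":0,"gripper":0},{"dx":0,"dy":0,"dz":0.008,"rx":0,"ry":0,"rz":0,"gripper":0},{"dx":0,"dy":0,"dz":0.008,"rx":0,"ry":0,"rz":0,"gripper":0},{"dx":0,"dy":0,"dz":0.004,"rx":0,"ry":0,"rz":0,"gripper":0},{"dx":0,"dy":0,"dz":0.002,"rx":0,"ry":0,"rz":0,"gripper":0},{"dx":0,"dy":0,"dz":0,"rx":0,"ry":0,"rz":0,"gripper":0}])

```text
t: 22.9
eef_pos: [540.1, 278.3, 231.0]
tcp_rot: [-1.569, -0.01, -0.322]
ft_force: [0.1, 1.3, -8.0]
opening: 0.315
```

```bash
python3 st.py;python3 - <<'E'
from ov import *
s=env.read_camera("scene");t=env.read_camera("top")
L,_=stand(507,177.5,-.323,228)
f=lambda x:cv2.resize(x,(400,400))
cv2.imwrite("pics/h7.png",np.hstack([f(draw(s,"scene",[],(255,70,335,150),10)),f(draw(s,"scene",L,(255,70,335,150),10))]))
cv2.imwrite("pics/t7.png",cv2.resize(t[:,:,::-1],None,fx=1.5,fy=1.5))
E
```

```text
22.9 q [ 0.3693  0.4301  1.565  -0.005   1.1376  0.6937] p [540.0501 278.2878 231.0056] rpy [-1.5686 -0.0098 -0.3223] op 0.315403705769888 F [ 0.0655  1.3086 -8.0124]
jaw [ 0.9485 -0.3167  0.0098] appr [ 0.01   -0.001  -0.9999] grasp [539.9704 278.296  239.0052]
```

View pics/h7.png

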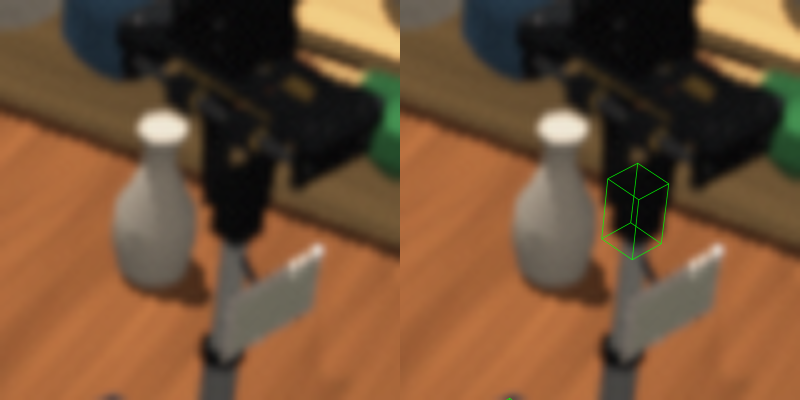

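View pics/t7.png

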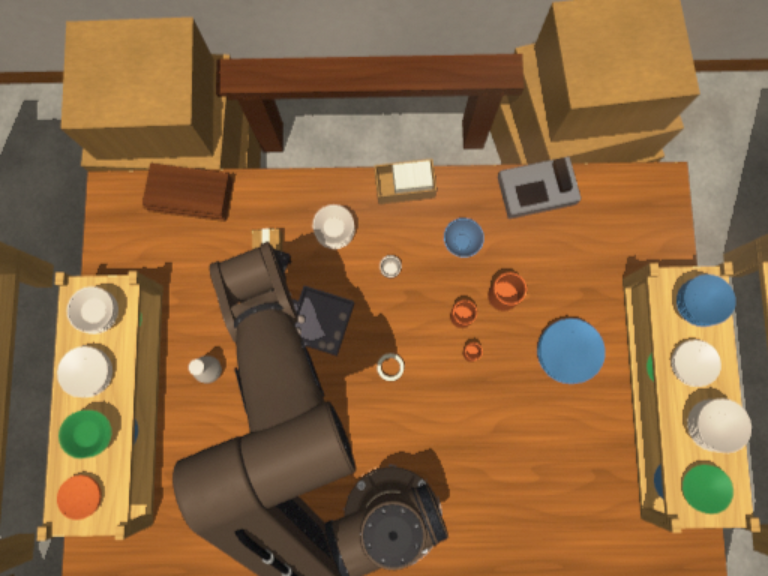

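>>> jog_arm(series=[{"dx":0,"dy":0,"dz":0.002,"rx":0,"ry":0,"rz":0,"gripper":0},{"dx":0,"dy":0,"dz":0,"rx":0,"ry":0,"rz":0,"gripper":0},{"dx":0,"dy":0,"dz":0,"rx":0,"ry":0,"rz":0,"gripper":0}])

```text
t: 23.3
eef_pos: [540.0, 278.3, 232.8]
tcp_rot: [-1.569, -0.01, -0.322]
ft_force: [-0.2, 1.9, -8.7]
opening: 0.316
```

>>> jog_arm(series=[{"dx":0,"dy":0,"dz":0.001,"rx":0,"ry":0,"rz":0,"gripper":0},{"dx":0,"dy":0,"dz":0,"rx":0,"ry":0,"rz":0,"gripper":0}])

```text
t: 23.5
eef_pos: [540.0, 278.2, 233.0]
tcp_rot: [-1.569, -0.009, -0.322]
ft_force: [2.6, 3.4, -18.3]
opening: 0.312
```

The stop is reached at 90.0 mm, with the force rising to 18 N. I'll ease back 1 mm, check and hand in.

>>> jog_arm(series=[{"dx":0,"dy":0,"dz":-0.001,"rx":0,"ry":0,"rz":0,"gripper":0},{"dx":0,"dy":0,"dz":0,"rx":0,"ry":0,"rz":0,"gripper":0},{"dx":0,"dy":0,"dz":0,"rx":0,"ry":0,"rz":0,"gripper":0},{"dx":0,"dy":0,"dz":0,"rx":0,"ry":0,"rz":0,"gripper":0}])

```text
t: 23.9
eef_pos: [540.0, 278.3, 233.0]
tcp_rot: [-1.569, -0.01, -0.322]
ft_force: [-0.3, 2.3, -11.0]
opening: 0.317
```

```bash
python3 st.py;python3 - <<'E'
from ov import *
s=env.read_camera("scene");t=env.read_camera("top")
f=lambda x:cv2.resize(x,(400,400))
cv2.imwrite("pics/e.png",np.hstack([f(draw(s,"scene",[],(180,80,330,280),4)),f(draw(t,"top",[],(170,160,270,250),6))]))
E
```

```text
23.9 q [ 0.3694  0.4285  1.5623 -0.005   1.142   0.6936] p [540.0349 278.2915 232.9502] rpy [-1.5687 -0.0097 -0.3221] op 0.3166761531143087 F [ -0.3327   2.3344 -11.0232]
jaw [ 0.9485 -0.3166  0.0097] appr [ 0.0099 -0.0011 -1.    ] grasp [539.9558 278.3002 240.9498]
```

View pics/e.png

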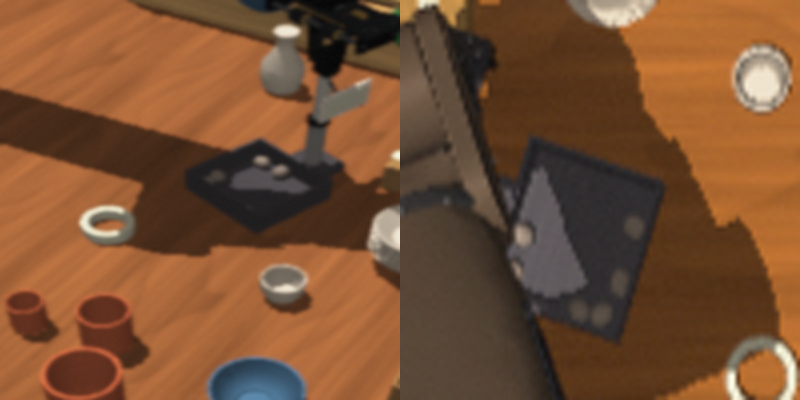

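The cup is upright at left-crop (105,320). The pebbles are in the tray, where the top crop shows six spots. The mast is up and held, and the opening is 30 mm. Handing in.

```bash
python3 - <<'E'
from cell import env
print(env.job_done())
E
```

```text
the job is handed in; nothing more can be done
None
```

The job is done and handed in at about 24 s of the 72 s allowed; `job_done` gave no verdict.

I tipped the six pebbles from the middle terracotta cup (rim measured about 64 mm) into the tray and set the cup back on its spot. Then I squeezed the button and drew the mast up 90 mm to the second stop, where the arm is holding it.

Last checks:
- **Pebbles:** six are visible inside the tray.
- **Cup:** empty, upright and clear of the fingers.
- **Button:** the jaws are about 30 mm apart, so it is in flush.
- **Mast:** I found the second stop by the force jumping to 18 N at 90 mm, then eased back 1 mm. The mast now pulls down with about 11 N.
- **Other things on the table:** they look unmoved in the camera views. I checked this by eye only, and the carton was partly hidden behind the arm at the end.

**Disagreement with the spec:** with the jaws open, the fingertips showed about 15–20 mm higher in the images than the tool data gives. I gripped the head about 16 mm lower than the data called for, and the button went in flush.

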